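Lock an oak block into a bench fixture with a quarter-turn keeper stud

TASK

Set the oak block upright down in the nest of the aluminium fixture, then take the red-handled keeper stud out of its leaning holder, drop its T-head through the wide opening of the fixture's T-slot and slide it along to the closed end of the slot. There turn it a quarter turn so that its nose points squarely across over the block and the head is locked under the slot, and let go. Do not push about or tip the mug, the bottle, the tape measure or the clear cup.

Things in the scene. Friction and masses are not known exactly. Their poses are not given: they have to be found in the camera images.
- fixture: Fixed aluminium fixture, x -45..86, y -120..130 mm, 28 mm high; place and yaw vary. Origin on the bench, z up. Its T-slot runs along its y axis at x = 0, lips 8 mm thick, top 28 mm above the bench. Below them a passage 24 mm wide, 16 mm high: the head cannot turn in it, only in a chamber 58 x 58 mm centred under slot_end. Block nest on the slot's +x side.
- slot_entry (a point): Centre of the slot's wide opening, 24 mm (x) by 52 mm (y), level with the top of the lips; axes those of the fixture. From the opening a slot 15 mm wide leads in +y to its closed end.
- slot_end (a point): Where the stud's axis must finally stand, level with the top of the lips, 115 mm in +y from slot_entry; axes those of the fixture. The closed end stops the stud 2 mm farther on.
- nest (a point): Centre of the nest's floor, 4 mm above the bench, 56 mm in +x from slot_end; axes those of the fixture. The nest is 41 mm (x) by 172 mm (y): the block has 2.5 mm spare at each side and 6 mm at each end. Its walls rise to 20 mm above the bench, to 28 mm on the slot side.
- block_mid (a point): Centre of the loose oak block, 36 x 160 x 66 mm (its x, y, z), about 0.17 kg, standing on the bench, z up. In the nest its long axis y lies along the fixture's y (either way round) and its top is 70 mm above the bench.
- stud_mid (a point): Keeper stud, loose, 118 mm tall, 0.17 kg: point on its axis 59 mm above the head's underside. z runs from head to handle, x along the nose. Heights from the head's underside: collar 48 mm diameter, underside at 22; nose arm 69 to 79; red handle plate 44 mm (x) by 14 mm (y) from 79 to 118, grip it across y. Locked in the slot, collar on the lips, this point is 65 mm above the bench.
- stud_head (a point): Centre of the stud's T-head, on the axis 6 mm above its underside; axes those of the stud. Head 44 mm (x) by 18 mm (y), 12 mm high, the lowest 4 mm only 40 by 14 mm; above it a neck of 11 mm diameter up to the collar. The head's long side is parallel to the nose.
- stud_nose (a point): Underside of the nose's free end, 62 mm along the stud's x from its axis; axes those of the stud. Nose arm 22 mm wide, 10 mm thick, reaching 18 mm behind the axis. With the stud in the slot it passes 5 mm above the seated block's top.
- holder: Fixed leaning holder of the stud, footprint x -45..50, y -35..35 mm, 66 mm high. Origin on the bench; pocket mouth 50 mm above it. The stud hangs in it by its collar against a low front lip, leaning 30 degrees from vertical: handle towards the holder's -x, nose up and towards +x. Pocket 34 mm deep, 2.5 mm free round the head: draw the stud out along its own axis by 35 mm or more.
- mug: White mug, 92 x 127 x 95 mm, bystander; origin at its underside.
- bottle: White bottle with a pink and orange label, 75 mm diameter, 224 mm tall, bystander; origin at the centre of its underside.
- tape_measure: Yellow tape measure, 39 x 80 x 62 mm, bystander; origin at the centre of its underside.
- clear_cup: Clear plastic cup, 77 mm diameter, 101 mm tall, bystander; origin at the centre of its underside.
Things that resemble listed ones, but are neither listed nor needed, are in the scene too. Leave any purple look-alike of the part that bears block_mid alone.

How it is judged:
By the outcome, as a careful person would: the job done as asked, in the order asked, and still so for the second after the job is handed in, with the robot touching nothing.
It also fails if it takes over 64 s, if anything falls off the work surface, if the arm or the gripper's body presses on something with over 40 N, if the wrist force passes 120 N, or if a joint passes its speed limit or range.

ROBOT

A 6-joint arm with a two-finger parallel gripper is mounted at the origin on a cart in front of the work surface, level with it; the furniture and walls round the work are solid. World frame = base frame: x ahead of the robot, y to its left, z up, the work surface at z = 0. Lengths are in m, angles in rad, forces in N, time in s.
With the tool pointing down it reaches from about 0.3 to 0.75 m from the base axis. Payload 8.5 kg.
Tool frame: the origin (TCP) lies midway between the tips of the shut fingers; the grasp point (between the pads) lies 19 mm behind it; z points along the fingers, y is the direction in which the jaws open and shut (so a half turn about z gives the same grasp; the last joint's range is limited). The gripper opens to 88 mm and grips with 3 to 60 N. Pads are 18 mm wide; open, the fingers measure 123 mm over their backs; the gripper's body (75 mm by 187 mm) begins 45 mm behind the grasp point.
Start: joints at [-1.412, 0.381, 1.297, -0, 1.464, -0.215], TCP at [0.201, -0.512, 0.239] pointing down, gripper open.
Joint ranges: [-3.11, 3.11], [-0.89, 2.33], [0.22, 2.48], [-1.42, 4.56], [0.17, 2.85], [-2.88, 2.88]. Speed limits (rad/s): [2.39, 2.39, 3.14, 3.14, 3.14, 3.14].

INTERFACE

Orientations are given as a unit quaternion [x, y, z, w].
In Python, from cell import state, grab_frame, calibration, sign_off gives the robot as it stands. The module is installed in compiled form; this text tells all that it offers.
- The arm moves only by the tool send_rows, never from a script. Its argument "targets" is a list of rows, each a list of 5 numbers: the shift along the tool's x, y, z in mm, then the turn about the tool's z in degrees, then the closure, from -1 (fully open) to 1 (shut). In form: [[dx, dy, dz, twist, grip], ...]. A call has 1 to 5 rows; each row is the pose to reach, as a shift and turn from the pose commanded when the call began, along the tool's axes at that moment; what a row does not reach only later rows make up. A row lasts 1/10 s, in which the tool goes at most 50 mm and 8.59 degrees, less where a joint would pass 70% of its speed; a pose out of reach is approached as far as the arm can. A call with a gripper value outside its range is refused whole. The fingers move at their own pace and stop on an object; "newtons" is the grip in N (left out, the last holds). Time passes only in rows, so rows that repeat a pose let the fingers close. It gives the time, the measured TCP pose, the force and the opening at its end, in the units of the state.
- state(): the state, without advancing time (a new reading comes with each control period).
- grab_frame(name): name is "scene" or "top" or "wrist"; returns the picture (420x560x3 uint8, blue, green, red); there is no depth.
- calibration(name): a dict with "fovy" (degrees; the focal length in pixels is half the picture's height over the tangent of half this angle, whatever the lens; pixels are square), "cx", "cy" (the principal point, pixels), "k1" (the pictures are not rectified: a ray, as slopes to the right and down, at radius r is drawn at 1 + k1 r^2 times it, then the intrinsics apply), "extrinsics" (4x4, takes a point from world to camera coordinates). Camera axes: x right, y down, z forward; pixel columns grow to the right and rows downward; lengths in m; the calibration is good to about 2 mm. A picture is of the moment at which its call begins: read the wrist's pose just before it. calibration takes no time and is no camera call; for the wrist camera it gives the pose at the moment of the call.
- sign_off(): hands the job in, once; it reports no verdict.
The state is a dict: "time": time; "joints": joint angles; "qvel": joint speeds; "tau": joint torques, N m; "eef_pos": TCP position; "orientation": TCP orientation; "force": force on the tool from outside, world axes, zero at the start; "torque": the same for the moment, N m; "opening": finger opening in m.
Only numpy, scipy, OpenCV 4.12 (cv2) and the standard library are available. Lean on these libraries where they do the work, as an engineer would, in place of code of your own. Each camera call takes 0.05 s, during which the arm holds its last target. There are 200 camera calls.

## Working session

There is one attempt and no reset: what is moved stays moved. The work goes in short steps, Python scripts to look and compute and a tool call to move; the robot and the scene stay as the last step left them, time stands still between calls to the robot, and variables do not carry over. Pictures are saved under pics/ and viewed, about 8 in all and at most 12, crops included, and the job is handed in when it is done.

Besides the shell and the picture viewer there is one more tool, called as name(argument=value, ...), one argument or row to a line, values as JSON. send_rows: Moves the arm, as the interface text tells. Its arguments: {"type":"object","properties":{"targets":{"type":"array"},"newtons":{"type":"number"}},"required":["targets"]}

```bash
mkdir -p pics; cat > h.py <<'E'
import numpy as np, cv2
from cell import *
from scipy.spatial.transform import Rotation as R
def K(c): 
    f=210/np.tan(np.radians(c['fovy'])/2); return f
def ray(c,u,v):
    f=K(c); d=np.array([(u-c['cx'])/f,(v-c['cy'])/f]); s=d.copy()
    for _ in range(30): s=d/(1+c['k1']*(s@s))
    T=np.array(c['extrinsics']); Rm=T[:3,:3]; return -Rm.T@T[:3,3], Rm.T@np.array([s[0],s[1],1])
def at(c,u,v,z):
    o,d=ray(c,u,v); return o+d*(z-o[2])/d[2]
def proj(c,P):
    T=np.array(c['extrinsics']); p=np.atleast_2d(P)@T[:3,:3].T+T[:3,3]; s=p[:,:2]/p[:,2:]
    s=s*(1+c['k1']*(s**2).sum(1,keepdims=True)); return s*K(c)+[c['cx'],c['cy']]
def snap(n,name,crop=None,scale=1):
    c=calibration(n); im=grab_frame(n); cv2.imwrite('pics/%s_raw.png'%name,im)
    return c,im
E
python3 - <<'E'
from h import *
import json
for n in ['top','scene']:
    c,im=snap(n,n); print(n,c); cv2.imwrite(f'pics/{n}1.png',cv2.resize(im,(800,600),interpolation=cv2.INTER_CUBIC))
print(state())
E
```

```text
top {'fovy': 53.89274278343027, 'cx': 281.4336291328143, 'cy': 210.32443330282706, 'k1': -0.04446731500712261, 'extrinsics': array([[ 0.02677844, -0.99943653,  0.02023708, -0.06200881],
       [-0.99066164, -0.02923984, -0.13317111,  0.52735906],
       [ 0.1336878 , -0.01648198, -0.99088643,  1.16480493],
       [ 0.        ,  0.        ,  0.        ,  1.        ]])}
scene {'fovy': 55.84262010589761, 'cx': 277.9522952858642, 'cy': 211.82017720387202, 'k1': 0.004969551751687999, 'extrinsics': array([[-0.78201654, -0.62291692,  0.02060705,  0.40824801],
       [-0.33786441,  0.39591109, -0.85387473,  0.27656318],
       [ 0.52373445, -0.67470655, -0.52007048,  0.98630661],
       [ 0.        ,  0.        ,  0.        ,  1.        ]])}
{'time': 0.1, 'joints': array([-1.41233521e+00,  3.81119538e-01,  1.29815350e+00,  2.80078434e-06,
        1.46359896e+00, -2.15299850e-01]), 'qvel': array([ 0.00084805, -0.00211157,  0.00037512, -0.00067367,  0.00051265,
        0.00050543]), 'tau': array([ 3.65265463e-03, -4.38649929e+01, -2.24911630e+01,  7.15012033e-02,
        3.42074479e-02, -6.17184469e-05]), 'eef_pos': array([ 0.20077387, -0.51177662,  0.238215  ]), 'orientation': array([ 9.82588432e-01,  1.85794416e-01,  1.95684381e-05, -6.39378221e-04]), 'force': array([-0.57407047, -0.2733534 ,  0.6587731 ]), 'torque': array([-0.0419708 ,  0.00639522, -0.01394263]), 'opening': 0.08800676611555559}
```

View pics/top1.png

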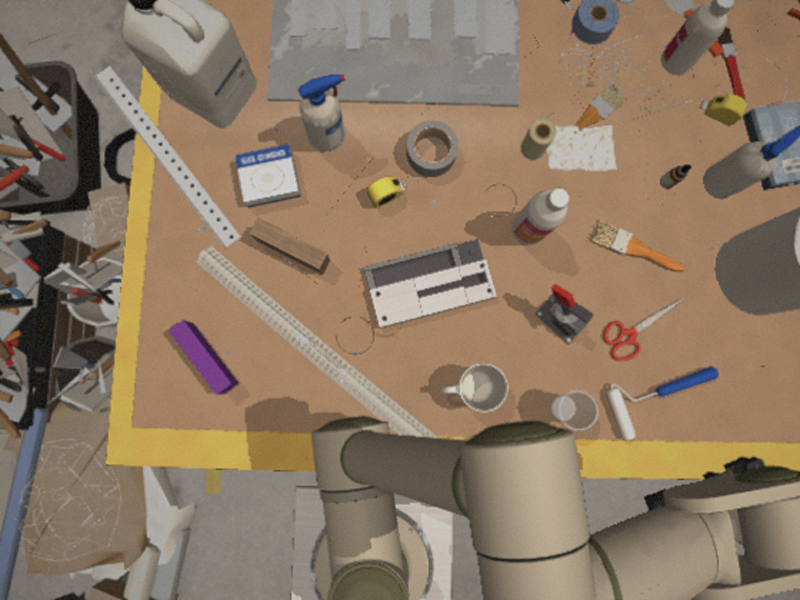

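View pics/scene1.png

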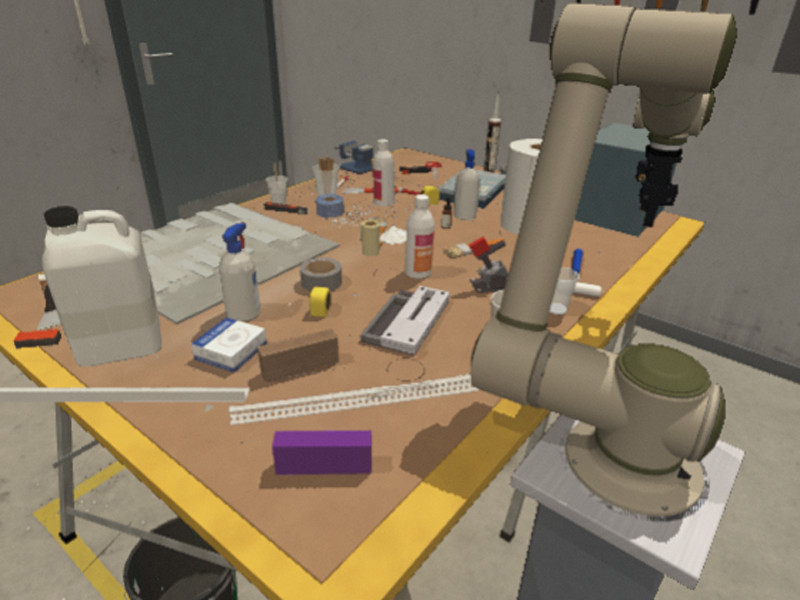

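The top view shows the fixture at (430,285), the oak block at (287,247), the stud holder at (565,313), the bottle at (540,215), the mug at (480,388) and the clear cup at (575,410). The purple decoy is at (202,357). The scene view agrees. Next I'll enlarge the relevant parts.

```bash
python3 - <<'E'
from h import *
im=cv2.imread('pics/top_raw.png')
a=im[145:245,160:360]; b=im[185:245,365:435]
A=cv2.resize(a,None,fx=4,fy=4,interpolation=cv2.INTER_CUBIC)
sc=cv2.imread('pics/scene_raw.png')
B=np.hstack([cv2.resize(b,(233,200),interpolation=cv2.INTER_CUBIC),cv2.resize(sc[190:260,240:410],(486,200),interpolation=cv2.INTER_CUBIC)])
B=np.hstack([B,np.zeros((200,800-B.shape[1],3),np.uint8)])
cv2.imwrite('pics/crop1.png',np.vstack([A,B]))
c=calibration('top')
def t(u,v,z): return np.round(at(c,u*.7,v*.7,z),3)
print('block',t(250,223,.066),t(328,262,.066),t(325,272,.066),t(243,232,.066))
print('holder',t(565,313,.03),'handle',t(563,297,.12),'bottle',t(535,230,.05),'mug',t(482,388,.05),'cup',t(575,410,.05),'tape',t(385,192,.03))
E
```

```text
block [0.673 0.264 0.066] [0.598 0.103 0.066] [0.578 0.108 0.066] [0.654 0.277 0.066]
holder [ 0.514 -0.383  0.03 ] handle [ 0.533 -0.353  0.12 ] bottle [ 0.681 -0.317  0.05 ] mug [ 0.357 -0.21   0.05 ] cup [ 0.318 -0.396  0.05 ] tape [ 0.758 -0.005  0.03 ]
```

View pics/crop1.png

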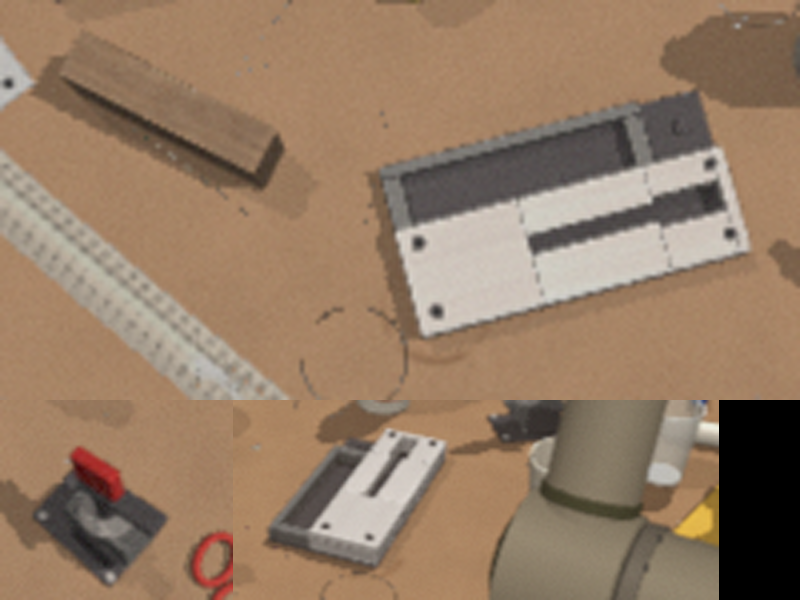

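The crop gives the fixture outline: front edge (427,335) to (748,252), slot closed end at (530,242), opening's far end at (720,195). The nest is on the far side, so fixture +y points to image left. The red handle sits at the holder's upper-left corner, and the nose points lower-right.

```bash
cat >> h.py <<'E'
def mv(p,yaw=None):
    """shift in tool axes (mm) from the current pose to world TCP p, and twist so that tool y is along yaw (mod 180)"""
    s=state(); Rm=R.from_quat(s['orientation']).as_matrix()
    d=Rm.T@(np.array(p)-s['eef_pos'])*1000; tw=None
    ty=np.degrees(np.arctan2(Rm[1,1],Rm[0,1]))
    if yaw is not None: tw=-((yaw-ty+90)%180-90)
    return np.round(d,1),tw,'j6',round(float(s['joints'][5]),2),'toolyaw',round(ty,1)
E
python3 - <<'E'
from h import *
c=calibration('top')
def t(u,v,z,x0=160,y0=145,s=4): return at(c,x0+(u+.5)/s-.5,y0+(v+.5)/s-.5,z)
BL=t(427,335,.028);BR=t(748,252,.028)
for n,q in dict(BL=BL,BR=BR,end=t(530,242,.028),op=t(720,195,.028),TL=t(382,170,.02),TR=t(697,92,.012)).items(): print(n,q.round(4))
e=(BL-BR)[:2]; print(np.linalg.norm(e), np.degrees(np.arctan2(e[1],e[0])))
print('holder corners',[at(c,365+(u+.5)/3.33-.5,185+(v+.5)/3.33-.5,z).round(3) for u,v,z in [(40,515-400,.03),(75,455-400,.10),(120,497-400,.10),(165,520-400,.02),(110,580-400,.02)]])
s=state();print(mv([.46,-.40,.36]));print(mv([.56,-.12,.4]))
w=calibration('wrist');T=np.linalg.inv(w['extrinsics']);print(T.round(3),w['fovy'])
E
```

```text
BL [ 0.4757 -0.0049  0.028 ]
BR [ 0.5436 -0.2388  0.028 ]
end [ 0.5463 -0.0782  0.028 ]
op [ 0.5855 -0.2178  0.028 ]
TL [0.5981 0.0324 0.02  ]
TR [ 0.6668 -0.2023  0.012 ]
0.24348604292415318 106.18879645005099
holder corners [array([ 0.512, -0.327,  0.03 ]), array([ 0.555, -0.339,  0.1  ]), array([ 0.52 , -0.377,  0.1  ]), array([ 0.512, -0.442,  0.02 ]), array([ 0.457, -0.392,  0.02 ])]
(array([ 282.2,   -9.6, -121.7]), None, 'j6', -0.22, 'toolyaw', np.float64(-68.6))
(array([ 477.5, -233.8, -161.4]), None, 'j6', -0.22, 'toolyaw', np.float64(-68.6))
[[ 0.365 -0.885 -0.29   0.276]
 [-0.931 -0.347 -0.113 -0.483]
 [-0.001  0.311 -0.95   0.385]
 [ 0.     0.     0.     1.   ]] 67.20965793293418
```

send_rows(
  targets=[
    [30,-3,-50,0,-1],
    [75,-5,-90,0,-1],
    [120,-6,-120,0,-1],
    [170,-8,-120,0,-1],
    [220,-9,-120,0,-1],
  ],
)

```text
time: 0.6
eef_pos: [0.3864, -0.4299, 0.3592]
orientation: [0.983, 0.185, 0.0, 0.001]
force: [-0.8, -1.3, 0.2]
opening: 0.0881
```

send_rows(
  targets=[
    [40,0,0,0,-1],
    [80,0,0,0,-1],
    [90,0,0,0,-1],
    [90,0,0,0,-1],
    [90,0,0,0,-1],
  ],
)

```text
time: 1.1
eef_pos: [0.4678, -0.3983, 0.3576]
orientation: [0.983, 0.185, -0.0, -0.0]
force: [0.3, -0.3, -1.5]
opening: 0.0882
```

```bash
python3 - <<'E'
from h import *
import pickle
c,im=snap('wrist','w1'); pickle.dump(c,open('w1.pkl','wb'));cv2.imwrite('pics/w1.png',cv2.resize(im,(800,600),interpolation=cv2.INTER_CUBIC))
s=state();print(s['time'],s['eef_pos'],s['joints'].round(2),s['force'])
E
```

```text
1.15 [ 0.46752083 -0.39850908  0.35778531] [-0.9   0.46  0.84 -0.    1.85  0.3 ] [-0.07851744 -0.45651318  0.07517377]
```

View pics/w1.png

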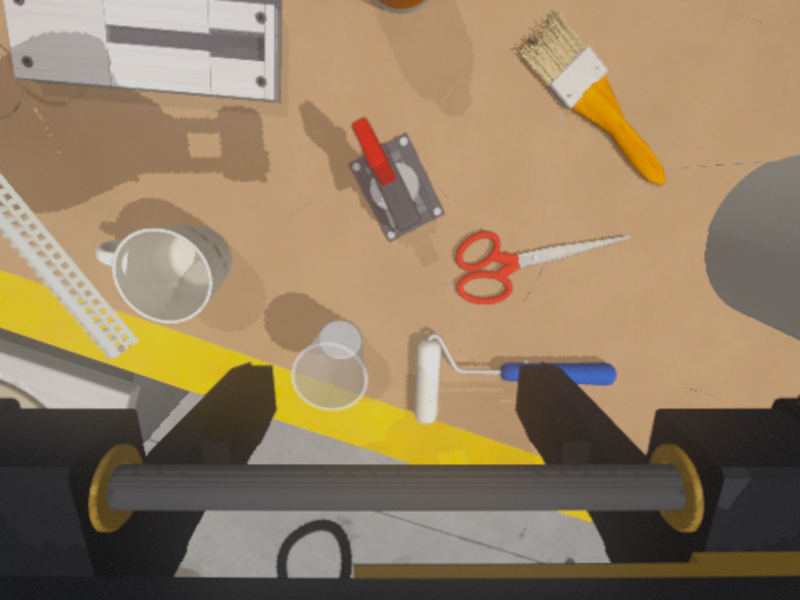

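The wrist view shows the holder centred near (395,188), corners (405,133), (349,164), (390,241) and (443,212). The red handle runs from (360,122) to (388,183), and the nose points lower-right. I'll move over the fixture and block next.

send_rows(
  targets=[
    [25,-45,0,0,-1],
    [50,-90,0,0,-1],
    [75,-135,0,0,-1],
    [100,-180,0,0,-1],
    [125,-225,0,0,-1],
  ],
)

```text
time: 1.65
eef_pos: [0.5009, -0.1492, 0.3581]
orientation: [0.983, 0.185, 0.0, 0.0]
force: [0.7, 0.1, -0.2]
opening: 0.0884
```

send_rows(
  targets=[
    [25,-45,0,0,-1],
    [50,-90,0,0,-1],
    [75,-140,0,0,-1],
    [75,-140,0,0,-1],
    [75,-140,0,0,-1],
  ],
)

```text
time: 2.15
eef_pos: [0.5202, 0.0079, 0.3581]
orientation: [0.982, 0.186, 0.0, 0.0]
force: [0.9, -1.0, 0.9]
opening: 0.0885
```

```bash
python3 - <<'E'
from h import *
import pickle
c,im=snap('wrist','w2'); pickle.dump(c,open('w2.pkl','wb'));cv2.imwrite('pics/w2.png',cv2.resize(im,(800,600),interpolation=cv2.INTER_CUBIC))
s=state();print(s['time'],s['eef_pos'],s['joints'].round(2),s['force'])
E
```

```text
2.2 [0.52035177 0.00674475 0.35792701] [-0.21  0.27  1.12 -0.    1.75  0.98] [-0.94442638 -0.12334781 -0.54944147]
```

View pics/w2.png

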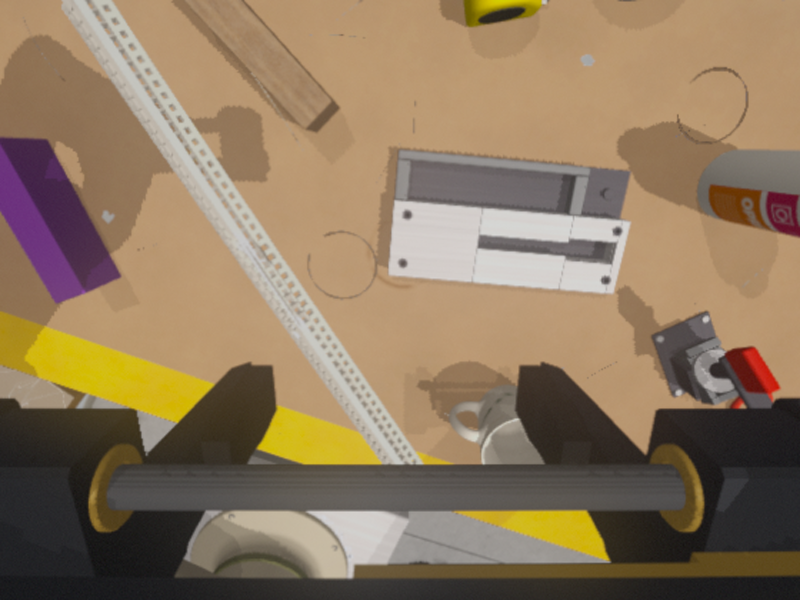

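The view shows the fixture front edge (389,273) to (612,293), outer wall corner (398,150), slot closed end near (478,242) and opening end near (613,250). The block's near end is at (320,118). I'll fit models and check them with overlays.

```bash
cat > fit.py <<'E'
from h import *
import pickle
from scipy.optimize import least_squares
def tf(p,L): 
    cs,sn=np.cos(p[2]),np.sin(p[2]); L=np.atleast_2d(L)
    return np.c_[p[0]+cs*L[:,0]-sn*L[:,1],p[1]+sn*L[:,0]+cs*L[:,1],L[:,2]]
S=lambda u:np.array(u)*.7-.15
c1=pickle.load(open('w1.pkl','rb'));c2=pickle.load(open('w2.pkl','rb'));ct=calibration('top')
E
cat > f1.py <<'E'
from fit import *
# fixture
fx=lambda ye:np.array([[-45,130,28],[-45,-120,28],[86,130,20],[0,ye+7.5,28],[0,ye-141,28]])/1000
ob=S([[389,273],[612,293],[398,150],[478,242],[613,250]])
obt=np.array([[427,335],[748,252],[382,170],[530,242],[720,195]])/4+[160,145]
def res(p): L=fx(p[3]); W=tf(p,L); return np.r_[(proj(c2,W)-ob).ravel(),.6*(proj(ct,W)-obt).ravel()]
r=least_squares(res,[.55,-.1,.283,30.]);F=r.x;print('fixture',F,np.degrees(F[2]),'\n',res(F).reshape(-1,2).round(1))
# block from top view corners (top face z=.066)
bt=np.array([[90,33],[283,138],[265,168],[62,75]])/4+[160,145]
bl=np.array([[18,80,66],[18,-80,66],[-18,-80,66],[-18,80,66]])/1000
b2=S([[338,105],[310,130]]) 
def rb(p): W=tf(p,bl); return np.r_[.6*(proj(ct,W)-bt).ravel(),(proj(c2,W[1:3])-b2).ravel()]
r=least_squares(rb,[.625,.188,-.44]);B=r.x;print('block',B,np.degrees(B[2]),'\n',rb(B).reshape(-1,2).round(1))
# holder: base corners, w1, unknown base-top height
hl=lambda h:np.array([[-45,35,h],[-45,-35,h],[50,-35,h],[50,35,h]])/1000
h1=S([[405,133],[349,164],[390,241],[443,212]])
def guess(a): return [.515,-.383,a]
for a in np.radians([-20,-40,-60,-100,-130,-160,60,120]):
  for perm in ([0,1,2,3],):
    r=least_squares(lambda p:(proj(c1,tf(p,hl(10)))-h1[perm]).ravel(),guess(a))
    print(np.degrees(a),r.x,np.degrees(r.x[2]),r.cost.round(1),r.fun.round(1))
pickle.dump((F,B),open('fb.pkl','wb'))
E
python3 f1.py
```

```text
fixture [ 0.55583458 -0.11308877  0.29405511 30.84397087] 16.848116551191357 
 [[-0.6  1.5]
 [ 0.9 -0.2]
 [-0.  -0.8]
 [-0.6 -0.7]
 [ 0.7  1.5]
 [-0.9 -0.1]
 [ 0.2 -1. ]
 [-1.  -0.7]
 [-0.6  0.1]
 [-0.1 -0.7]]
block [ 0.63490178  0.1804594  -0.44938855] -25.748067131505284 
 [[-0.3 -0.7]
 [ 0.  -1.4]
 [-0.8  0.7]
 [ 0.2 -0.5]
 [ 0.  -1.1]
 [ 0.1  1.7]]
-20.0 [ 0.51144928 -0.38183612 -2.28441601] -130.88739600967094 7.3 [ 0.5 -1.7 -1.8 -0.2 -0.7  1.5  2.1  0.9]
-40.0 [ 0.51144928 -0.38183612 -2.28441609] -130.88740070942274 7.3 [ 0.5 -1.7 -1.8 -0.2 -0.7  1.5  2.1  0.9]
-59.99999999999999 [ 0.51144928 -0.38183612 -2.284416  ] -130.88739531709888 7.3 [ 0.5 -1.7 -1.8 -0.2 -0.7  1.5  2.1  0.9]
-100.0 [ 0.51144928 -0.38183612 -2.2844161 ] -130.8874009180761 7.3 [ 0.5 -1.7 -1.8 -0.2 -0.7  1.5  2.1  0.9]
-130.0 [ 0.51144928 -0.38183612 -2.28441603] -130.8873971462118 7.3 [ 0.5 -1.7 -1.8 -0.2 -0.7  1.5  2.1  0.9]
-160.0 [ 0.51144928 -0.38183612 -2.28441634] -130.88741482260332 7.3 [ 0.5 -1.7 -1.8 -0.2 -0.7  1.5  2.1  0.9]
59.99999999999999 [ 0.51144928 -0.38183612  3.99876917] 229.11259685184302 7.3 [ 0.5 -1.7 -1.8 -0.2 -0.7  1.5  2.1  0.9]
119.99999999999999 [ 0.51144928 -0.38183612  3.99876915] 229.1125953450331 7.3 [ 0.5 -1.7 -1.8 -0.2 -0.7  1.5  2.1  0.9]
```

```bash
python3 - <<'E'
from fit import *
F,B=pickle.load(open('fb.pkl','rb'));ye=F[3]
im=cv2.imread('pics/w2_raw.png');k=4;x0,y0=262,95
A=cv2.resize(im[y0:y0+115,x0:x0+185],None,fx=k,fy=k,interpolation=cv2.INTER_CUBIC)
def dr(A,c,pose,L,x0,y0,k,col):
    q=((proj(c,tf(pose,np.array(L)/1000.))-[x0,y0]+.5)*k-.5); cv2.polylines(A,[np.round(q).astype(int)],True,col,1,cv2.LINE_AA)
dr(A,c2,F,[[-45,130,28],[-45,-120,28],[86,-120,12],[86,130,20]],x0,y0,k,(0,0,255))
dr(A,c2,F,[[-12,ye-141,28],[12,ye-141,28],[12,ye-89,28],[7.5,ye-89,28],[7.5,ye+7.5,28],[-7.5,ye+7.5,28],[-7.5,ye-89,28],[-12,ye-89,28]],x0,y0,k,(0,255,0))
dr(A,c2,F,[[35.5,ye-86,4],[76.5,ye-86,4],[76.5,ye+86,4],[35.5,ye+86,4]],x0,y0,k,(255,255,0))
dr(A,c2,F,[[35.5,ye-86,28],[76.5,ye-86,20],[76.5,ye+86,20],[35.5,ye+86,28]],x0,y0,k,(255,0,255))
cv2.imwrite('pics/ov.png',A)
print(mv([B[0],B[1],.2],-25.7))
E
```

```text
(array([ 170. , -120.1,  157.9]), np.float64(-42.91589459354091), 'j6', 0.98, 'toolyaw', np.float64(-68.6))
```

View pics/ov.png

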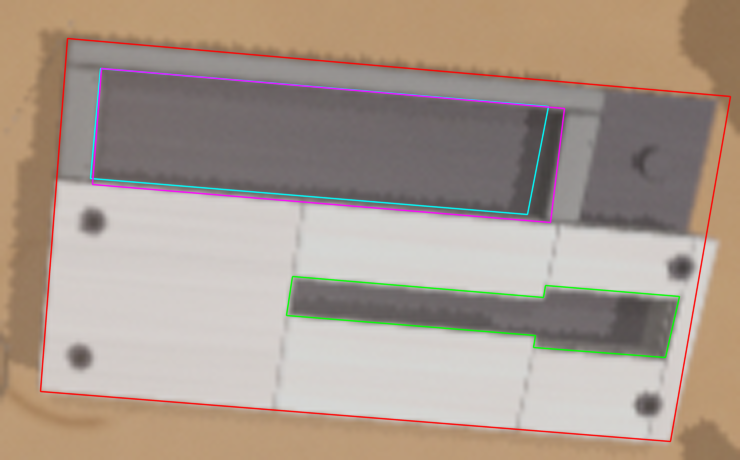

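The overlay matches the slot and nest edges within about 1 mm, so the fixture pose stands. Now the block.

send_rows(
  targets=[
    [30,-22,0,-8,-1],
    [60,-44,0,-16,-1],
    [90,-66,20,-24,-1],
    [120,-88,60,-32,-1],
    [150,-106,100,-40,-1],
  ],
)

```text
time: 2.7
eef_pos: [0.6197, 0.1557, 0.2628]
orientation: [0.859, 0.512, 0.001, 0.001]
force: [1.1, -0.2, 0.5]
opening: 0.088
```

send_rows(
  targets=[
    [25,-5,30,-3,-1],
    [25,-5,58,-3,-1],
    [25,-5,58,-3,-1],
    [25,-5,58,-3,-1],
  ],
)

```text
time: 3.1
eef_pos: [0.6267, 0.1794, 0.2064]
orientation: [0.847, 0.532, 0.0, 0.0]
force: [0.8, 0.2, 0.2]
opening: 0.088
```

```bash
python3 - <<'E'
from h import *
import pickle
c,im=snap('wrist','w3'); pickle.dump(c,open('w3.pkl','wb'))
F,B=pickle.load(open('fb.pkl','rb'))
from fit import tf
for z in (.066,):
    L=[[18,80],[18,-80],[-18,-80],[-18,80]]
    q=proj(c,tf(B,np.array([[*l,66] for l in L])/1000.)); cv2.polylines(im,[np.round(q).astype(int)],True,(0,0,255),1)
cv2.imwrite('pics/w3.png',cv2.resize(im,(800,600),interpolation=cv2.INTER_CUBIC))
s=state();print(s['time'],s['eef_pos'],s['joints'].round(2),s['force']);print(mv([B[0],B[1],.036],-25.7))
E
```

```text
3.15 [0.62698243 0.17962557 0.20748625] [ 0.1   0.58  1.04 -0.    1.52  0.55] [0.50706593 1.02136293 0.67273536]
(array([  4. ,   6.4, 171.5]), np.float64(-0.02464488183656499), 'j6', 0.55, 'toolyaw', np.float64(-25.7))
```

View pics/w3.png

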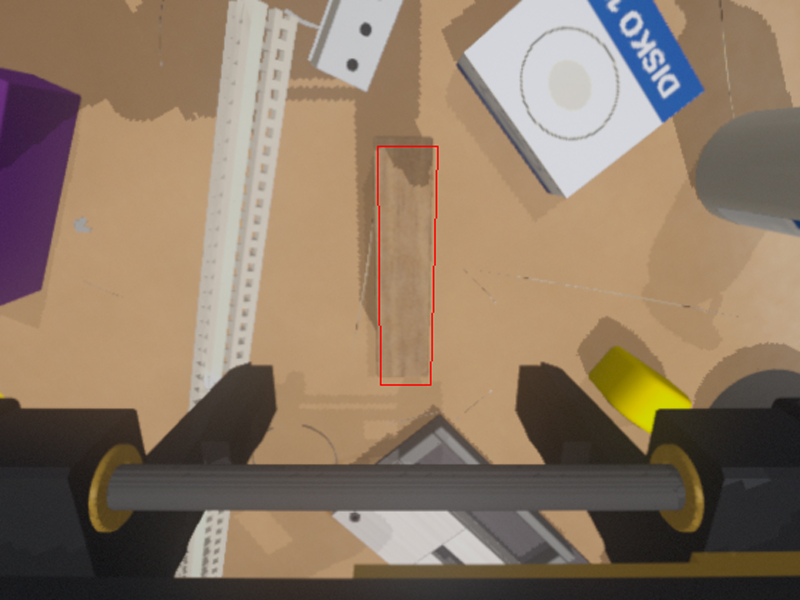

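The block sits about 6 mm farther along tool +x than the box: far edge at row 137 against 146, near edge 377 against 384. I'll correct for that and go down.

send_rows(
  targets=[
    [9.5,5,45,0,-1],
    [9.5,5,90,0,-1],
    [9.5,5,135,0,-1],
    [9.5,5,165,0,-1],
    [9.5,5,171,0,-1],
  ],
)

```text
time: 3.65
eef_pos: [0.6343, 0.1866, 0.033]
orientation: [0.847, 0.532, -0.001, -0.001]
force: [-0.4, 0.3, 0.0]
opening: 0.0885
```

```bash
python3 - <<'E'
from h import *
s=state();print(s['time'],s['eef_pos'],s['joints'].round(2),s['force']);print(mv([.6372,.1855,.036],-25.7))
E
```

```text
3.65 [0.63425139 0.18663606 0.03301796] [ 0.11  0.76  1.22 -0.    1.16  0.56] [-0.4428091   0.2961015   0.00316794]
(array([ 0.2,  3.1, -3. ]), np.float64(0.03246090242602406), 'j6', 0.56, 'toolyaw', np.float64(-25.7))
```

send_rows(
  targets=[
    [0,2,-3,0,0.3],
    [0,2,-3,0,1],
    [0,2,-3,0,1],
    [0,2,-3,0,1],
    [0,2,-3,0,1],
  ],
  newtons=30,
)

```text
time: 4.15
eef_pos: [0.6367, 0.1871, 0.0384]
orientation: [0.846, 0.533, 0.001, 0.0]
force: [0.1, 0.5, -0.9]
opening: 0.0502
```

send_rows(
  targets=[
    [0,0,0,0,1],
    [0,0,0,0,1],
  ],
)

```text
time: 4.35
eef_pos: [0.6365, 0.1871, 0.0377]
orientation: [0.846, 0.533, 0.0, 0.0]
force: [0.1, -0.2, 1.9]
opening: 0.0359
```

```bash
python3 - <<'E'
from fit import *
F,B=pickle.load(open('fb.pkl','rb'))
N=tf(F,[[.056,F[3]/1000,0]])[0];print('nest',N, 'end',tf(F,[[0,F[3]/1000,0]])[0],'entry',tf(F,[[0,F[3]/1000-.115,0]])[0])
s=state();print(s['time'],s['eef_pos'],s['opening'],s['force']);print(mv([N[0],N[1],.15],np.degrees(F[2])))
E
```

```text
nest [ 0.60049118 -0.06733794  0.        ] end [ 0.5468949  -0.08356874  0.        ] entry [ 0.58022599 -0.19363253  0.        ]
4.35 [0.63646745 0.18706915 0.03770447] 0.035892324847425064 [ 0.07506861 -0.16579454  1.86426786]
(array([-245. ,   77.4, -112.3]), np.float64(-42.426181791595184), 'j6', 0.55, 'toolyaw', np.float64(-25.6))
```

send_rows(
  targets=[
    [0,0,-30,0,1],
    [0,0,-60,0,1],
    [-30,9,-90,-6,1],
    [-70,22,-112,-14,1],
    [-115,36,-112,-22,1],
  ],
)

```text
time: 4.85
eef_pos: [0.6201, 0.0671, 0.1528]
orientation: [0.726, 0.687, 0.002, 0.002]
force: [0.2, -1.2, -1.1]
opening: 0.036
```

```bash
cat > n.py <<'E'
from fit import *
import sys
F,B=pickle.load(open('fb.pkl','rb'));x,y,z=[float(a)/1000 for a in sys.argv[1:4]]
s=state();P=tf(F,[[x,y+F[3]/1000,z]])[0];print(s['time'],s['eef_pos'].round(4),round(s['opening'],4),s['force'].round(1));print(mv(P,np.degrees(F[2])))
E
python3 n.py 56 0 150
```

```text
4.85 [0.6201 0.0671 0.1528] 0.036 [ 0.2 -1.2 -1.1]
(array([-135.4,  -12.2,    2.7]), np.float64(-19.99633319554428), 'j6', -0.03, 'toolyaw', np.float64(-3.1))
```

send_rows(
  targets=[
    [-40,-4,0,-6,1],
    [-80,-8,0,-12,1],
    [-120,-11,2,-18,1],
    [-133,-12,2,-20,1],
    [-133,-12,2,-20,1],
  ],
)

```text
time: 5.35
eef_pos: [0.5986, -0.0661, 0.1473]
orientation: [0.6, 0.8, -0.0, -0.0]
force: [0.2, 0.5, -1.6]
opening: 0.0358
```

send_rows(
  targets=[
    [0,0,30,0,1],
    [0,0,60,0,1],
    [0,0,60,0,1],
    [0,0,60,0,1],
  ],
)

```text
time: 5.75
eef_pos: [0.5993, -0.0634, 0.0881]
orientation: [0.599, 0.801, 0.0, -0.0]
force: [-0.3, -0.7, -0.6]
opening: 0.0358
```

```bash
python3 n.py 56 0 85; python3 - <<'E'
from fit import *
F,B=pickle.load(open('fb.pkl','rb'))
c,im=snap('wrist','w4');pickle.dump(c,open('w4.pkl','wb'))
s=state();Rm=R.from_quat(s['orientation']).as_matrix();zb=s['eef_pos'][2]-.0377
ye=F[3]
for L,h in (([[35.5,ye-86,28],[76.5,ye-86,20],[76.5,ye+86,20],[35.5,ye+86,28]],0),):
    cv2.polylines(im,[np.round(proj(c,tf(F,np.array(L)/1000.))).astype(int)],True,(255,0,255),1)
L=np.array([[80,-18],[80,18],[-80,18],[-80,-18]])/1000.
for z in (zb,zb+.066):
    W=np.c_[s['eef_pos'][:2]+L[:,:1]*Rm[:2,0]+L[:,1:]*Rm[:2,1],np.full(4,z)]
    cv2.polylines(im,[np.round(proj(c,W)).astype(int)],True,(0,255,0),1)
cv2.imwrite('pics/w4.png',cv2.resize(im,(800,600),interpolation=cv2.INTER_CUBIC))
E
```

```text
5.75 [ 0.5993 -0.0634  0.0881] 0.0358 [-0.3 -0.7 -0.6]
(array([-4.1,  0. ,  3.1]), np.float64(-0.41256516129828924), 'j6', -0.59, 'toolyaw', np.float64(16.4))
```

View pics/w4.png

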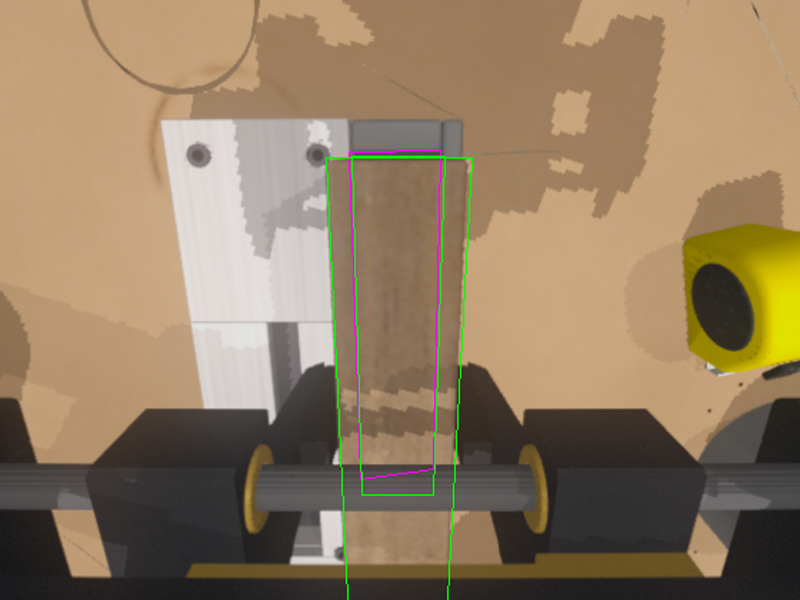

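The held block's far edge (row 158) and sides match the predicted box, and the nest outline fits at columns 350–441. Lowering it in.

send_rows(
  targets=[
    [-4,0,0,-0.4,1],
    [-4,0,0,-0.4,1],
    [-4,0,10,-0.4,1],
    [-4,0,20,-0.4,1],
    [-4,0,20,-0.4,1],
  ],
)

```text
time: 6.3
eef_pos: [0.5992, -0.0678, 0.0657]
orientation: [0.596, 0.803, -0.001, -0.002]
force: [-0.0, -0.3, -0.9]
opening: 0.036
```

```bash
python3 n.py 56 0 41.7
```

```text
6.3 [ 0.5992 -0.0678  0.0657] 0.036 [-0.  -0.3 -0.9]
(array([ 0.1,  1.5, 24. ]), np.float64(-0.04000091826121377), 'j6', -0.6, 'toolyaw', np.float64(16.8))
```

send_rows(
  targets=[
    [0,1,4,0,1],
    [0,1,9,0,1],
    [0,1,14,0,1],
    [0,1,18,0,1],
    [0,1,18,0,1],
  ],
)

```text
time: 6.8
eef_pos: [0.6008, -0.0677, 0.0489]
orientation: [0.596, 0.803, -0.0, -0.001]
force: [-1.0, -0.3, -1.1]
opening: 0.0355
```

```bash
python3 n.py 56 0 41.7
```

```text
6.8 [ 0.6008 -0.0677  0.0489] 0.0355 [-1.  -0.3 -1.1]
(array([ 0.5, -0.2,  7.2]), np.float64(-0.035656405873652375), 'j6', -0.6, 'toolyaw', np.float64(16.8))
```

send_rows(
  targets=[
    [0,0,4,0,1],
    [0,0,6.5,0,1],
    [0,0,6.5,0,1],
  ],
)

```text
time: 7.1
eef_pos: [0.6009, -0.0678, 0.0427]
orientation: [0.596, 0.803, -0.0, -0.0]
force: [-0.7, 0.3, -1.0]
opening: 0.0356
```

send_rows(
  targets=[
    [0,0,0,0,0.3],
    [0,0,0,0,0.2],
    [0,0,0,0,0.2],
  ],
)

```text
time: 7.4
eef_pos: [0.6011, -0.0678, 0.0432]
orientation: [0.596, 0.803, 0.0, 0.0]
force: [-0.1, -0.1, -1.6]
opening: 0.0356
```

```bash
python3 n.py 56 0 41.7
```

```text
7.4 [ 0.6011 -0.0678  0.0432] 0.0356 [-0.1 -0.1 -1.6]
(array([ 0.7, -0.5,  1.5]), np.float64(-0.031560628384966094), 'j6', -0.6, 'toolyaw', np.float64(16.8))
```

send_rows(
  targets=[
    [0,0,0,0,-0.3],
    [0,0,0,0,-0.3],
    [0,0,-40,0,-0.3],
    [0,0,-90,0,-0.3],
    [0,0,-140,0,-0.3],
  ],
)

```text
time: 7.9
eef_pos: [0.6007, -0.0677, 0.1848]
orientation: [0.596, 0.803, -0.0, -0.0]
force: [1.0, -0.7, -0.0]
opening: 0.0572
```

```bash
python3 - <<'E'
from h import *
s=state();print(s['eef_pos'],s['opening'],s['force'].round(1));print(mv([.49,-.405,.28],-40.9))
E
```

```text
[ 0.60073563 -0.06770534  0.18478438] 0.057157100943909175 [ 1.  -0.7 -0. ]
(array([-290.8, -203.6,  -95.2]), np.float64(57.7141640599217), 'j6', -0.6, 'toolyaw', np.float64(16.8))
```

send_rows(
  targets=[
    [-20,-14,-40,7,-0.3],
    [-55,-38,-75,14,-0.3],
    [-95,-66,-95,21,-0.3],
    [-135,-95,-95,28,-0.3],
    [-175,-123,-95,35,-0.3],
  ],
)

```text
time: 8.4
eef_pos: [0.5349, -0.2675, 0.2794]
orientation: [0.811, 0.585, 0.0, 0.001]
force: [0.8, 0.9, -0.2]
opening: 0.0573
```

```bash
python3 - <<'E'
from h import *
s=state();print(s['eef_pos'],s['opening'],s['force'].round(1));print(mv([.49,-.405,.28],-40.9))
E
```

```text
[ 0.53490961 -0.26751     0.27938444] 0.0572889345709497 [ 0.8  0.9 -0.2]
(array([-144.6,    0.9,   -0.5]), np.float64(22.462238351123574), 'j6', -0.34, 'toolyaw', np.float64(-18.4))
```

send_rows(
  targets=[
    [-45,0,0,7.5,-0.3],
    [-90,0,0,15,-0.3],
    [-135,1,0,22.5,-0.3],
    [-144,1,0,22.5,-0.3],
    [-144,1,0,22.5,-0.3],
  ],
)

```text
time: 8.9
eef_pos: [0.491, -0.4042, 0.2776]
orientation: [0.909, 0.417, -0.0, -0.0]
force: [0.4, 0.7, 0.2]
opening: 0.0576
```

```bash
cat > ov2.py <<'E'
from fit import *
H=[.51145,-.38184,-2.28442]
def stud(P):  # stud-frame mm (x,y,axial) -> holder mm
    P=np.atleast_2d(np.array(P,float)); a=P[:,2]-22
    return np.c_[P[:,0]*.866-a*.5,P[:,1],50+a*.866+P[:,0]*.5]
if __name__=='__main__':
    c,im=snap('wrist','w5');pickle.dump(c,open('w5.pkl','wb'))
    s=state();print(s['time'],s['eef_pos'],s['force'].round(1))
    def d(L,col): cv2.polylines(im,[np.round(proj(c,tf(H,np.array(L)/1000.))*4).astype(int)],True,col,1,cv2.LINE_AA,2)
    d([[-45,35,10],[-45,-35,10],[50,-35,10],[50,35,10]],(0,255,0))
    for y in(-7,7): d(stud([[-22,y,79],[22,y,79],[22,y,118],[-22,y,118]]),(255,255,0))
    d(stud([[-18,-11,79],[62,-11,79],[62,11,79],[-18,11,79]]),(255,0,255))
    cv2.imwrite('pics/w5.png',cv2.resize(im,(800,600),interpolation=cv2.INTER_CUBIC))
    g=tf(H,stud([0,0,103])/1000.)[0];print('grasp',g);print(mv(g-[0,0,.019],-40.9))
E
python3 ov2.py
```

```text
8.95 [ 0.49162619 -0.40279633  0.27791472] [ 0.  -0.4 -0.7]
grasp [ 0.53796039 -0.35122221  0.120146  ]
(array([ 69.2,   1.6, 176.8]), np.float64(0.26678435931833633), 'j6', -0.16, 'toolyaw', np.float64(-40.6))
```

View pics/w5.png

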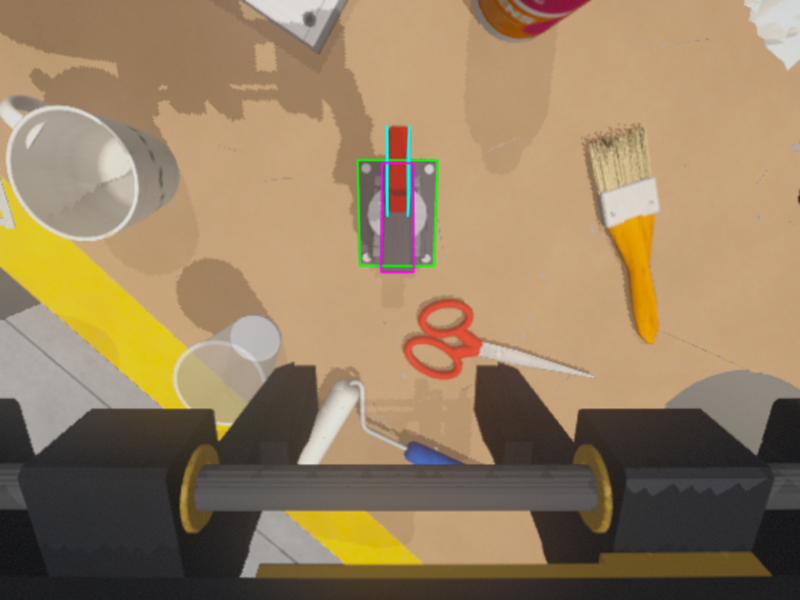

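The model overlay lies right on the handle (columns 388–410) and the base, so the grasp target stands.

send_rows(
  targets=[
    [35,1,40,0.3,-0.3],
    [69,2,80,0.3,-0.3],
    [69,2,115,0.3,-0.3],
    [69,2,140,0.3,-0.3],
    [69,2,140,0.3,-0.3],
  ],
)

```text
time: 9.45
eef_pos: [0.5379, -0.3489, 0.1351]
orientation: [0.909, 0.416, -0.001, -0.003]
force: [0.7, -0.5, 0.3]
opening: 0.0572
```

```bash
python3 - <<'E'
from h import *
s=state();print(s['eef_pos'],s['opening'],s['force'].round(1));print(mv([.538,-.3512,.101],-40.9))
E
```

```text
[ 0.53789277 -0.3488639   0.13506258] 0.05722480629738005 [ 0.7 -0.5  0.3]
(array([-1.7,  1.8, 34.1]), np.float64(0.12333830872265139), 'j6', -0.05, 'toolyaw', np.float64(-40.8))
```

send_rows(
  targets=[
    [-1.5,1.5,17,0,-0.3],
    [-1.5,1.5,33,0,-0.3],
    [-1.5,1.5,34,0,0.4],
    [-1.5,1.5,34,0,1],
    [-1.5,1.5,34,0,1],
  ],
  newtons=40,
)

```text
time: 9.95
eef_pos: [0.5389, -0.3543, 0.1059]
orientation: [0.91, 0.415, 0.001, 0.001]
force: [-0.5, -0.4, 0.7]
opening: 0.035
```

send_rows(
  targets=[
    [0,0,0,0,1],
    [0,0,0,0,1],
    [0,0,0,0,1],
  ],
)

```text
time: 10.25
eef_pos: [0.5382, -0.3542, 0.1043]
orientation: [0.91, 0.415, 0.0, 0.0]
force: [-1.0, 0.2, -1.2]
opening: 0.0137
```

```bash
python3 - <<'E'
from h import *
s=state();print(s['eef_pos'],s['opening'],s['force'].round(1),s['torque'].round(2));print(mv([.538,-.3512,.101],-40.9))
E
```

```text
[ 0.53823596 -0.35415845  0.10433898] 0.013725048077174591 [-1.   0.2 -1.2] [-0.    0.09 -0.02]
(array([ 2.1, -2.1,  3.3]), np.float64(-0.08301868928639067), 'j6', -0.05, 'toolyaw', np.float64(-41.0))
```

send_rows(
  targets=[
    [5,0,-8.7,0,1],
    [10,0,-17.3,0,1],
    [15,0,-26,0,1],
    [20,0,-34.6,0,1],
    [25,0,-43.3,0,1],
  ],
)

```text
time: 10.75
eef_pos: [0.5551, -0.3348, 0.1483]
orientation: [0.91, 0.415, 0.0, 0.0]
force: [-0.8, 0.9, -2.4]
opening: 0.0137
```

send_rows(
  targets=[
    [5,0,-10,0,1],
    [5,0,-40,0,1],
    [5,0,-80,0,1],
    [5,0,-90,0,1],
  ],
)

```text
time: 11.15
eef_pos: [0.559, -0.3319, 0.2424]
orientation: [0.91, 0.415, 0.002, 0.004]
force: [0.7, 0.7, -1.1]
opening: 0.0139
```

```bash
cat > m.py <<'E'
from fit import *
import sys
F,B=pickle.load(open('fb.pkl','rb'));x,y,z,dy=[float(a) for a in sys.argv[1:5]]
s=state();P=tf(F,[[x/1000,(y+F[3])/1000,z/1000]])[0];q=s['eef_pos']-[F[0],F[1],0]
cs,sn=np.cos(F[2]),np.sin(F[2])
print(s['time'],'in fixture from slot_end',(np.array([cs*q[0]+sn*q[1],-sn*q[0]+cs*q[1]-F[3]/1000,q[2]])*1000).round(1),'open',round(s['opening'],4),'F',s['force'].round(1),'T',s['torque'].round(2))
print(mv(P,np.degrees(F[2])+dy))
E
python3 m.py 0 -115 200 0
```

```text
11.15 in fixture from slot_end [ -60.4 -241.2  242.4] open 0.0139 F [ 0.7  0.7 -1.1] T [ 0.01 -0.06  0.05]
(array([118.3, -74.9,  41.8]), np.float64(-57.81311205680106), 'j6', -0.0, 'toolyaw', np.float64(-41.0))
```

The stud is out of the holder, with jaws still at 13.9 mm. The tool stays vertical, so the stud is held at a 30° lean. I'll carry it over the slot opening, then let it swing upright in a soft grip while measuring the tilt from the red handle.

send_rows(
  targets=[
    [25,-15,0,-8,1],
    [50,-30,0,-16,1],
    [75,-45,10,-24,1],
    [100,-60,20,-32,1],
    [118,-75,40,-40,1],
  ],
)

```text
time: 11.65
eef_pos: [0.5792, -0.1916, 0.1973]
orientation: [0.711, 0.703, 0.0, 0.001]
force: [0.3, -0.4, -1.6]
opening: 0.0138
```

send_rows(
  targets=[
    [0,0,0,-8,1],
    [0,0,0,-16,1],
    [0,0,0,-18,1],
    [0,0,0,-18,1],
  ],
)

```text
time: 12.05
eef_pos: [0.5785, -0.1929, 0.1966]
orientation: [0.595, 0.804, -0.0, -0.001]
force: [-0.3, 0.3, -2.3]
opening: 0.0134
```

```bash
cat > tilt.py <<'E'
from h import *
from scipy.optimize import minimize_scalar
def tilt(name,gx=3.5,ga=104.8):
    c,im=snap('wrist',name); s=state()
    hsv=cv2.cvtColor(im,cv2.COLOR_BGR2HSV); m=((hsv[...,0]<8)|(hsv[...,0]>172))&(hsv[...,1]>150)&(hsv[...,2]>70)
    n,l,st,_=cv2.connectedComponentsWithStats(m.astype(np.uint8))
    Rm=R.from_quat(s['orientation']).as_matrix(); out=[]
    G=s['eef_pos']-.019*Rm[:,2]
    P=np.array([[x,y,a] for x in(-22,22) for y in(-7,7) for a in(79,118)],float)-[gx,0,ga]
    for i in range(1,n):
        if st[i,4]>150: out.append(st[i].tolist())
    print('red blobs x,y,w,h,area',out)
    for t in (0,10,20,30):
        cs,sn=np.cos(np.radians(t)),np.sin(np.radians(t))
        h=P[:,0]*cs-P[:,2]*sn; v=P[:,0]*sn+P[:,2]*cs   # h along nose = -tool x
        W=G+(-h[:,None]*Rm[:,0]+P[:,1:2]*Rm[:,1]-v[:,None]*Rm[:,2])/1000
        q=proj(c,W); print(t,q.min(0).round(),q.max(0).round())
E
python3 m.py 0 -115 160 0; python3 -c "from tilt import *;tilt('t1')"
```

```text
12.05 in fixture from slot_end [  -1.4 -113.8  196.6] open 0.0134 F [-0.3  0.3 -2.3] T [-0.02 -0.06 -0.01]
(array([-1.2,  1.5, 36.6]), np.float64(0.18354860610664048), 'j6', -0.81, 'toolyaw', np.float64(17.0))
red blobs x,y,w,h,area [[261, 231, 34, 94, 3025], [99, 358, 22, 36, 313]]
0 [260. 220.] [295. 344.]
10 [261. 226.] [295. 344.]
20 [261. 234.] [294. 342.]
30 [261. 232.] [295. 339.]
```

send_rows(
  targets=[
    [-1,1.5,35,0,1],
    [-1,1.5,70,0,1],
    [-1,1.5,71,0,1],
    [-1,1.5,71,0,1],
  ],
  newtons=10,
)

```text
time: 12.5
eef_pos: [0.5805, -0.1938, 0.1267]
orientation: [0.595, 0.804, -0.0, -0.0]
force: [-0.7, -0.0, -1.6]
opening: 0.0141
```

```bash
python3 m.py 0 -115 124 0; python3 -c "from tilt import *;tilt('t2')"
```

```text
12.5 in fixture from slot_end [   0.2 -115.3  126.7] open 0.0141 F [-0.7 -0.  -1.6] T [-0.01 -0.12  0.01]
(array([ 0.3, -0.2,  2.7]), np.float64(0.12526159432889017), 'j6', -0.81, 'toolyaw', np.float64(17.0))
red blobs x,y,w,h,area [[261, 235, 33, 91, 2843]]
0 [261. 221.] [296. 346.]
10 [261. 227.] [296. 346.]
20 [262. 235.] [295. 345.]
30 [261. 234.] [296. 341.]
```

send_rows(
  targets=[
    [0,0,0,0,1],
    [0,0,0,0,1],
    [0,0,0,0,1],
  ],
  newtons=4,
)

```text
time: 12.85
eef_pos: [0.5807, -0.1938, 0.1273]
orientation: [0.595, 0.804, 0.0, 0.001]
force: [1.0, 1.1, -2.3]
opening: 0.0139
```

```bash
python3 m.py 0 -115 124 0; python3 -c "from tilt import *;tilt('t3')"
```

```text
12.85 in fixture from slot_end [   0.4 -115.3  127.3] open 0.0139 F [ 1.   1.1 -2.3] T [ 0.04 -0.1   0.06]
(array([ 0.3, -0.4,  3.3]), np.float64(0.16217997448838162), 'j6', -0.81, 'toolyaw', np.float64(17.0))
red blobs x,y,w,h,area [[261, 246, 33, 80, 2521]]
0 [260. 220.] [295. 343.]
10 [261. 226.] [295. 343.]
20 [261. 233.] [294. 341.]
30 [261. 232.] [295. 338.]
```

```bash
python3 -c "
from h import *
c=calibration('scene');im=grab_frame('scene')
p=proj(c,[.5807,-.1938,.1])[0].astype(int);print(p)
x,y=max(p[0]-65,0),max(p[1]-60,0)
a=cv2.resize(im[y:y+110,x:x+130],(650,550),interpolation=cv2.INTER_CUBIC)
w=cv2.imread('pics/t3_raw.png')[200:340,240:315]
cv2.imwrite('pics/v10.png',np.hstack([a[:550],cv2.resize(w,(150,280)) if 0 else cv2.copyMakeBorder(cv2.resize(w,(150,280)),0,270,0,0,cv2.BORDER_CONSTANT)]))
"
```

```text
[300 188]
```

View pics/v10.png

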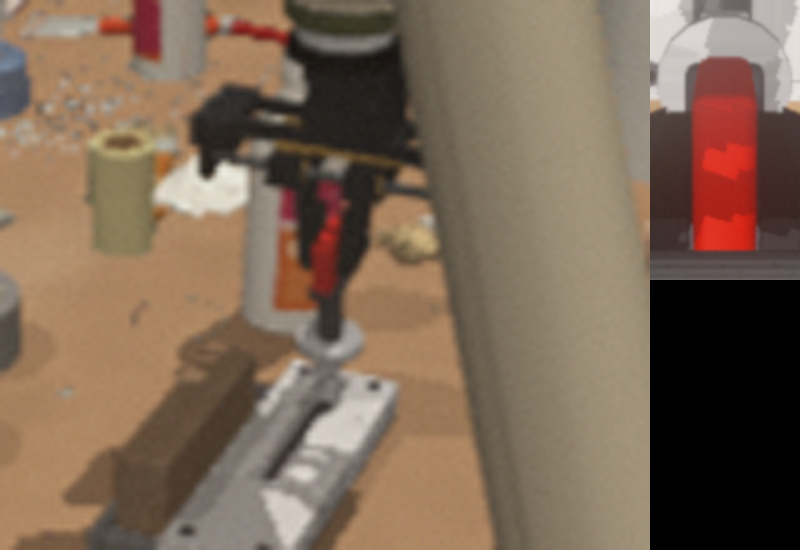

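The scene crop shows the stud now hanging about upright over the plate with its collar level. The wrist crop shows the collar's far rim at raw row ≈207 and the handle's lower rear edge at row ≈229. I'll solve for tilt and slip.

```bash
python3 - <<'E'
from h import *
c=calibration('wrist');s=state();Rm=R.from_quat(s['orientation']).as_matrix();G=s['eef_pos']-.019*Rm[:,2]
def pr(P,t,gx,ga):
    P=np.array(P,float)-[gx,0,ga];cs,sn=np.cos(np.radians(t)),np.sin(np.radians(t))
    h=P[:,0]*cs-P[:,2]*sn; v=P[:,0]*sn+P[:,2]*cs
    return proj(c,G+(-h[:,None]*Rm[:,0]+P[:,1:2]*Rm[:,1]-v[:,None]*Rm[:,2])/1000)
th=np.linspace(0,6.28,60)
for t in (-10,-5,0,5,10,15):
  for ga in (105,110):
    q=pr([[24*np.cos(a),24*np.sin(a),25] for a in th],t,3.5,ga)
    print(t,ga,'collar top',q[:,1].min().round(1),'w',np.ptp(q[:,0]).round(1),'plate low rear',pr([[-22,0,79]],t,3.5,ga)[0].round(1),'top rear',pr([[-22,0,118]],t,3.5,ga)[0].round(1))
E
```

```text
-10 105 collar top 172.0 w 70.6 plate low rear [277.6 215.3] top rear [277.7 263.9]
-10 110 collar top 169.3 w 69.2 plate low rear [277.6 210.5] top rear [277.7 256.2]
-5 105 collar top 181.0 w 69.5 plate low rear [277.6 217.3] top rear [277.7 258.2]
-5 110 collar top 178.7 w 68.1 plate low rear [277.6 213.4] top rear [277.7 251.7]
0 105 collar top 190.0 w 68.7 plate low rear [277.6 219.8] top rear [277.7 253. ]
0 110 collar top 188.2 w 67.2 plate low rear [277.5 216.6] top rear [277.7 247.7]
5 105 collar top 199.2 w 68.0 plate low rear [277.6 222.7] top rear [277.7 248.2]
5 110 collar top 197.9 w 66.5 plate low rear [277.5 220.2] top rear [277.7 244.1]
10 105 collar top 208.6 w 67.5 plate low rear [277.5 225.9] top rear [277.7 243.9]
10 110 collar top 207.6 w 66.0 plate low rear [277.5 224.2] top rear [277.7 241. ]
15 105 collar top 218.1 w 67.1 plate low rear [277.5 229.5] top rear [277.7 240.1]
15 110 collar top 217.5 w 65.7 plate low rear [277.5 228.5] top rear [277.7 238.4]
```

send_rows(
  targets=[
    [0,0,0,0,1],
    [0,0,0,0,1],
    [0,0,0,0,1],
  ],
  newtons=3,
)

```text
time: 13.25
eef_pos: [0.5804, -0.1938, 0.1263]
orientation: [0.595, 0.804, -0.0, -0.0]
force: [-0.0, 0.0, -1.8]
opening: 0.0139
```

```bash
python3 m.py 0 -115 124 0; python3 -c "from tilt import *;tilt('t4')"
cat > ed.py <<'E'
import cv2,sys,numpy as np
im=cv2.imread('pics/%s_raw.png'%sys.argv[1]);g=im[:,270:286].astype(float).mean(1)
print([(v,g[v].round().astype(int).tolist()) for v in range(174,262,3)])
E
python3 ed.py t3; python3 ed.py t4
```

```text
13.25 in fixture from slot_end [ 1.000e-01 -1.152e+02  1.263e+02] open 0.0139 F [-0.   0.  -1.8] T [ 0.02 -0.05  0.  ]
(array([ 0.2, -0.1,  2.3]), np.float64(0.167203581849094), 'j6', -0.81, 'toolyaw', np.float64(17.0))
red blobs x,y,w,h,area [[261, 247, 33, 79, 2513]]
0 [260. 220.] [295. 344.]
10 [261. 226.] [295. 344.]
20 [261. 233.] [294. 342.]
30 [261. 232.] [295. 338.]
[(174, [108, 109, 114]), (177, [108, 109, 114]), (180, [108, 109, 115]), (183, [109, 109, 116]), (186, [109, 109, 116]), (189, [108, 108, 114]), (192, [108, 108, 115]), (195, [108, 108, 114]), (198, [111, 111, 118]), (201, [113, 112, 119]), (204, [113, 113, 119]), (207, [126, 128, 134]), (210, [177, 179, 185]), (213, [174, 176, 182]), (216, [174, 176, 182]), (219, [174, 176, 181]), (222, [171, 173, 179]), (225, [169, 171, 177]), (228, [122, 124, 154]), (231, [67, 72, 132]), (234, [66, 70, 132]), (237, [64, 68, 133]), (240, [63, 67, 133]), (243, [61, 65, 133]), (246, [59, 64, 137]), (249, [56, 61, 173]), (252, [55, 61, 183]), (255, [52, 59, 181]), (258, [51, 57, 177]), (261, [49, 55, 176])]
[(174, [109, 110, 115]), (177, [109, 110, 116]), (180, [108, 109, 115]), (183, [110, 111, 117]), (186, [110, 110, 116]), (189, [109, 110, 116]), (192, [109, 109, 115]), (195, [108, 108, 114]), (198, [108, 108, 115]), (201, [114, 114, 121]), (204, [113, 113, 120]), (207, [126, 128, 134]), (210, [178, 179, 185]), (213, [174, 177, 182]), (216, [175, 176, 182]), (219, [174, 176, 182]), (222, [171, 173, 179]), (225, [169, 171, 177]), (228, [122, 124, 154]), (231, [68, 73, 133]), (234, [67, 71, 133]), (237, [65, 69, 133]), (240, [63, 67, 133]), (243, [61, 66, 132]), (246, [60, 64, 138]), (249, [56, 62, 173]), (252, [54, 61, 186]), (255, [54, 60, 184]), (258, [51, 57, 177]), (261, [50, 56, 176])]
```

```bash
cat > sol.py <<'E'
from h import *
from scipy.optimize import least_squares
def solve(ct,lr,tr):
    c=calibration('wrist');s=state();Rm=R.from_quat(s['orientation']).as_matrix();G=s['eef_pos']-.019*Rm[:,2]
    th=np.linspace(2,4.3,60)
    def pr(P,t,gx,ga):
        P=np.array(P,float)-[gx,0,ga];cs,sn=np.cos(np.radians(t)),np.sin(np.radians(t))
        h=P[:,0]*cs-P[:,2]*sn; v=P[:,0]*sn+P[:,2]*cs
        return proj(c,G+(-h[:,None]*Rm[:,0]+P[:,1:2]*Rm[:,1]-v[:,None]*Rm[:,2])/1000)[:,1]
    for ca in (22,25,30):
        f=lambda p:np.r_[pr([[24*np.cos(a),24*np.sin(a),ca] for a in th],*p).min()-ct,pr([[-22,0,79],[-22,0,118]],*p)-[lr,tr],0.1*(p[2]-105)]
        r=least_squares(f,[10,3.5,105]);t,gx,ga=r.x;cs,sn=np.cos(np.radians(t)),np.sin(np.radians(t))
        dx,da=-gx,6-ga
        print('ca',ca,'tilt,gx,ga',r.x.round(1),'cost',r.cost.round(2),'head centre: toward nose',(dx*cs-da*sn).round(1),'above TCP',(dx*sn+da*cs+19).round(1))
if __name__=='__main__':
    import sys; solve(*map(float,sys.argv[1:]))
E
python3 sol.py 207.8 228.7 247
```

```text
ca 22 tilt,gx,ga [  9.1   1.7 107.1] cost 0.68 head centre: toward nose 14.3 above TCP -81.1
ca 25 tilt,gx,ga [  8.8   1.7 107.5] cost 1.04 head centre: toward nose 14.0 above TCP -81.6
ca 30 tilt,gx,ga [  8.4   1.6 108.1] cost 1.9 head centre: toward nose 13.3 above TCP -82.2
```

The stud now hangs at about 9° tilt, held at 107 mm. Next I'll shift it over the opening and lower it.

send_rows(
  targets=[
    [6,0,0,-0.2,1],
    [12.7,0,0,-0.2,1],
    [12.7,0,8,-0.2,1],
    [12.7,0,14,-0.2,1],
    [12.7,0,14,-0.2,1],
  ],
  newtons=5,
)

```text
time: 13.8
eef_pos: [0.5762, -0.1814, 0.111]
orientation: [0.593, 0.805, -0.0, -0.001]
force: [0.0, 0.2, -3.0]
opening: 0.014
```

```bash
python3 m.py 0 -102.5 99 0;  python3 -c "
from fit import *
F,B=pickle.load(open('fb.pkl','rb'));ye=F[3]
c,im=snap('wrist','t5')
L=[[-12,ye-141,28],[12,ye-141,28],[12,ye-89,28],[7.5,ye-89,28],[7.5,ye+7.5,28],[-7.5,ye+7.5,28],[-7.5,ye-89,28],[-12,ye-89,28]]
im2=im.copy();cv2.polylines(im2,[np.round(proj(c,tf(F,np.array(L)/1000.))*4).astype(int)],True,(0,255,0),1,cv2.LINE_AA,2)
cv2.imwrite('pics/v11.png',cv2.resize(im2[120:340,170:390],(700,600),interpolation=cv2.INTER_CUBIC))
"; python3 ed.py t5
```

```text
13.8 in fixture from slot_end [  -0.3 -102.1  111. ] open 0.014 F [ 0.   0.2 -3. ] T [ 0.06 -0.13  0.02]
(array([-0.4,  0.3, 12. ]), np.float64(0.3718853263671065), 'j6', -0.8, 'toolyaw', np.float64(17.2))
[(174, [110, 110, 116]), (177, [111, 111, 117]), (180, [110, 111, 116]), (183, [110, 110, 116]), (186, [110, 110, 116]), (189, [111, 111, 117]), (192, [110, 110, 116]), (195, [109, 110, 116]), (198, [109, 109, 116]), (201, [110, 111, 117]), (204, [121, 123, 128]), (207, [135, 137, 142]), (210, [182, 184, 189]), (213, [178, 180, 186]), (216, [178, 180, 185]), (219, [175, 177, 183]), (222, [172, 175, 180]), (225, [171, 173, 179]), (228, [120, 123, 152]), (231, [75, 79, 136]), (234, [74, 77, 137]), (237, [72, 75, 136]), (240, [70, 74, 137]), (243, [68, 72, 136]), (246, [66, 70, 137]), (249, [64, 69, 169]), (252, [62, 67, 184]), (255, [60, 66, 183]), (258, [58, 63, 178]), (261, [56, 61, 178])]
```

View pics/v11.png

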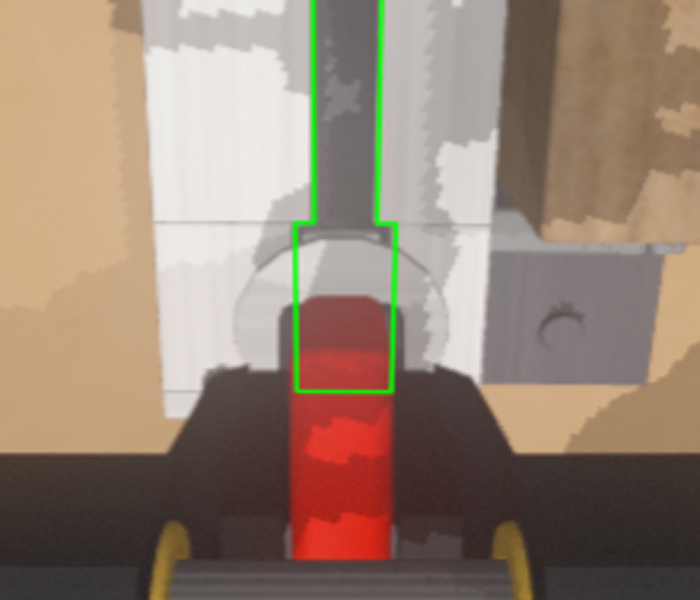

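The stud is aligned over the opening, with the collar centre about 1 mm left of the opening's centreline. Lowering on.

send_rows(
  targets=[
    [0,0.7,4,0.3,1],
    [0,0.7,8,0.3,1],
    [0,0.7,11,0.3,1],
    [0,0.7,11,0.3,1],
  ],
)

```text
time: 14.25
eef_pos: [0.5772, -0.1814, 0.1008]
orientation: [0.595, 0.803, -0.0, -0.0]
force: [0.3, -0.3, -2.2]
opening: 0.0139
```

```bash
python3 m.py 0 -116 94 0; python3 -c "from h import *;snap('wrist','t6')"; python3 ed.py t6
```

```text
14.25 in fixture from slot_end [   0.6 -102.4  100.8] open 0.0139 F [ 0.3 -0.3 -2.2] T [ 0.03 -0.12 -0.01]
(array([-13.6,  -0.7,   6.8]), np.float64(0.06551243827063047), 'j6', -0.8, 'toolyaw', np.float64(16.9))
[(174, [109, 110, 115]), (177, [109, 109, 116]), (180, [110, 110, 116]), (183, [110, 110, 116]), (186, [110, 111, 117]), (189, [109, 110, 117]), (192, [110, 111, 117]), (195, [109, 110, 116]), (198, [109, 110, 117]), (201, [109, 109, 116]), (204, [121, 123, 129]), (207, [135, 137, 143]), (210, [179, 180, 186]), (213, [176, 178, 184]), (216, [178, 180, 185]), (219, [178, 180, 186]), (222, [174, 176, 182]), (225, [172, 174, 180]), (228, [121, 124, 153]), (231, [77, 80, 137]), (234, [75, 78, 137]), (237, [73, 77, 138]), (240, [71, 75, 138]), (243, [69, 73, 137]), (246, [67, 71, 138]), (249, [65, 70, 171]), (252, [62, 67, 187]), (255, [61, 67, 186]), (258, [59, 63, 179]), (261, [57, 62, 178])]
```

send_rows(
  targets=[
    [0,-0.5,4,0,1],
    [-4,-0.5,5,0,1],
    [-8,-0.5,6,0,1],
    [-13,-0.5,7,0,1],
    [-13,-0.5,7,0,1],
  ],
  newtons=3,
)

```text
time: 14.8
eef_pos: [0.581, -0.1949, 0.0944]
orientation: [0.596, 0.803, -0.0, 0.0]
force: [-0.6, -0.2, -1.7]
opening: 0.0142
```

```bash
python3 m.py 0 -116 94 0; python3 -c "from h import *;snap('wrist','t7')"; python3 ed.py t7
```

```text
14.8 in fixture from slot_end [   0.3 -116.4   94.4] open 0.0142 F [-0.6 -0.2 -1.7] T [-0.14 -0.18  0.01]
(array([ 0.4, -0.3,  0.4]), np.float64(0.029947607770267837), 'j6', -0.81, 'toolyaw', np.float64(16.9))
[(174, [108, 108, 114]), (177, [107, 108, 114]), (180, [107, 108, 114]), (183, [108, 109, 115]), (186, [108, 108, 114]), (189, [135, 137, 142]), (192, [152, 154, 160]), (195, [165, 167, 172]), (198, [175, 177, 182]), (201, [176, 178, 183]), (204, [176, 178, 184]), (207, [175, 177, 183]), (210, [174, 177, 182]), (213, [171, 173, 179]), (216, [141, 143, 149]), (219, [96, 97, 105]), (222, [94, 95, 103]), (225, [87, 89, 120]), (228, [77, 80, 146]), (231, [75, 79, 146]), (234, [74, 78, 147]), (237, [72, 76, 147]), (240, [70, 74, 146]), (243, [68, 72, 146]), (246, [66, 70, 146]), (249, [65, 68, 146]), (252, [62, 66, 145]), (255, [60, 64, 150]), (258, [57, 62, 168]), (261, [55, 60, 174])]
```

```bash
python3 sol.py 189 226 257
```

```text
ca 22 tilt,gx,ga [ -2.4  -4.3 116.8] cost 5.08 head centre: toward nose -0.4 above TCP -91.9
ca 25 tilt,gx,ga [ -3.1  -5.  118.2] cost 6.77 head centre: toward nose -1.1 above TCP -93.3
ca 30 tilt,gx,ga [ -4.4  -6.3 120.5] cost 10.49 head centre: toward nose -2.5 above TCP -95.6
```

send_rows(
  targets=[
    [0,0,0,0,0.4],
    [0,0,0,0,0.3],
    [0,0,3,0,0.3],
    [0,0,3.5,0,0.3],
    [0,0,3.5,0,0.3],
  ],
)

```text
time: 15.35
eef_pos: [0.5806, -0.1939, 0.0907]
orientation: [0.595, 0.803, -0.0, -0.0]
force: [-0.2, -0.3, -0.4]
opening: 0.0308
```

```bash
python3 m.py 0 -116 90 0; python3 -c "from h import *;snap('wrist','t8')"; python3 ed.py t8; python3 - <<'E'
from fit import *
# predict rows if the stud stands upright, collar on the lips, axis at slot_entry+d, nose -y
F,B=pickle.load(open('fb.pkl','rb'));c=calibration('wrist');ye=F[3]
for d in(-120,-115,-110):
    th=np.linspace(0,6.28,80)
    q=proj(c,tf(F,np.array([[24*np.cos(a),ye+d+24*np.sin(a),28] for a in th])/1000.))
    p=proj(c,tf(F,np.array([[0,ye+d+22,85],[0,ye+d+22,124],[0,ye+d+18,85]])/1000.))
    print(d,'collar',q.min(0).round(),q.max(0).round(),'plate',p.round(1).tolist())
E
```

```text
15.35 in fixture from slot_end [   0.3 -115.4   90.7] open 0.0308 F [-0.2 -0.3 -0.4] T [ 0.01 -0.14  0.04]
(array([-0.6, -0.3,  0.7]), np.float64(0.07481558194274385), 'j6', -0.81, 'toolyaw', np.float64(16.9))
[(174, [107, 107, 113]), (177, [108, 108, 114]), (180, [108, 108, 114]), (183, [108, 108, 114]), (186, [109, 109, 115]), (189, [109, 109, 116]), (192, [142, 144, 149]), (195, [142, 144, 149]), (198, [179, 181, 187]), (201, [181, 183, 188]), (204, [179, 181, 187]), (207, [179, 181, 187]), (210, [176, 178, 184]), (213, [176, 178, 184]), (216, [173, 176, 181]), (219, [134, 136, 142]), (222, [96, 97, 106]), (225, [95, 96, 105]), (228, [86, 89, 130]), (231, [78, 82, 149]), (234, [78, 82, 149]), (237, [75, 79, 149]), (240, [75, 79, 149]), (243, [73, 77, 150]), (246, [72, 76, 150]), (249, [70, 74, 150]), (252, [68, 72, 149]), (255, [66, 71, 150]), (258, [63, 69, 155]), (261, [61, 68, 181])]
-120 collar [243. 201.] [311. 263.] plate [[276.9, 235.2], [276.9, 272.5], [276.9, 242.3]]
-115 collar [243. 194.] [311. 257.] plate [[277.0, 226.2], [276.9, 261.3], [276.9, 233.4]]
-110 collar [243. 187.] [311. 251.] plate [[277.0, 217.0], [276.9, 249.8], [277.0, 224.4]]
```

send_rows(
  targets=[
    [0,0,0,0,0.6],
    [0,0,0,0,1],
    [0,0,0,0,1],
    [0,0,0,0,1],
  ],
  newtons=30,
)

```text
time: 15.8
eef_pos: [0.5807, -0.194, 0.0909]
orientation: [0.595, 0.803, 0.0, 0.0]
force: [-0.4, 0.6, 0.1]
opening: 0.0136
```

send_rows(
  targets=[
    [0,-0.3,-0.5,0,1],
    [8,-0.3,-0.5,0,1],
    [16,-0.3,-0.5,0,1],
    [24,-0.3,-0.5,0,1],
    [30,-0.3,-0.5,0,1],
  ],
)

```text
time: 16.3
eef_pos: [0.5713, -0.1643, 0.0913]
orientation: [0.595, 0.804, -0.0, -0.0]
force: [-0.1, 1.1, -2.7]
opening: 0.014
```

```bash
python3 m.py 0 0 90.5 0; python3 -c "from h import *;snap('wrist','t9')"; python3 ed.py t9
```

```text
16.3 in fixture from slot_end [ -0.  -84.4  91.3] open 0.014 F [-0.1  1.1 -2.7] T [ 0.02 -0.12 -0.03]
(array([84.4,  0.2,  0.9]), np.float64(0.09943916927295504), 'j6', -0.77, 'toolyaw', np.float64(16.9))
[(174, [108, 108, 113]), (177, [109, 108, 114]), (180, [108, 108, 114]), (183, [108, 108, 114]), (186, [109, 109, 114]), (189, [110, 111, 116]), (192, [151, 153, 158]), (195, [136, 137, 143]), (198, [173, 175, 180]), (201, [174, 176, 181]), (204, [177, 180, 185]), (207, [180, 182, 188]), (210, [175, 177, 182]), (213, [172, 174, 180]), (216, [170, 172, 177]), (219, [122, 123, 130]), (222, [93, 94, 102]), (225, [91, 93, 101]), (228, [79, 83, 137]), (231, [75, 79, 145]), (234, [74, 77, 145]), (237, [72, 76, 145]), (240, [70, 74, 145]), (243, [69, 72, 145]), (246, [67, 71, 145]), (249, [65, 68, 144]), (252, [63, 66, 143]), (255, [61, 64, 141]), (258, [58, 62, 146]), (261, [56, 61, 167])]
```

send_rows(
  targets=[
    [12,0.2,0,0,1],
    [24,0.2,0,0,1],
    [36,0.2,0,0,1],
    [48,0.2,0,0,1],
    [60,0.2,0,0,1],
  ],
)

```text
time: 16.85
eef_pos: [0.554, -0.1068, 0.0914]
orientation: [0.595, 0.803, 0.0, -0.0]
force: [-0.2, 0.4, -2.3]
opening: 0.0135
```

```bash
python3 m.py 0 0 90.9 0; python3 -c "from h import *;snap('wrist','t10')"; python3 ed.py t10
```

```text
16.85 in fixture from slot_end [  0.1 -24.3  91.4] open 0.0135 F [-0.2  0.4 -2.3] T [-0.01 -0.08 -0.04]
(array([24.3, -0.1,  0.5]), np.float64(0.08066580286850922), 'j6', -0.7, 'toolyaw', np.float64(16.9))
[(174, [183, 185, 190]), (177, [183, 185, 191]), (180, [183, 185, 191]), (183, [146, 148, 154]), (186, [108, 109, 114]), (189, [110, 110, 116]), (192, [148, 150, 155]), (195, [133, 134, 139]), (198, [170, 172, 177]), (201, [171, 173, 178]), (204, [178, 180, 185]), (207, [176, 178, 184]), (210, [171, 173, 179]), (213, [168, 170, 176]), (216, [167, 168, 174]), (219, [119, 120, 127]), (222, [90, 91, 98]), (225, [89, 90, 97]), (228, [77, 80, 134]), (231, [72, 76, 142]), (234, [70, 74, 142]), (237, [69, 72, 142]), (240, [68, 71, 142]), (243, [65, 69, 142]), (246, [64, 67, 142]), (249, [62, 65, 141]), (252, [59, 63, 140]), (255, [58, 61, 138]), (258, [55, 60, 143]), (261, [53, 57, 164])]
```

send_rows(
  targets=[
    [8,0,0,0,1],
    [16,0,0,0,1],
    [21,0,0,0,1],
    [24,0,0,0,1],
    [24,0,0,0,1],
  ],
)

```text
time: 17.4
eef_pos: [0.5474, -0.0847, 0.0913]
orientation: [0.595, 0.804, 0.0, -0.0]
force: [-0.8, -0.8, -2.9]
opening: 0.0137
```

```bash
python3 m.py 0 0 90.9 0
```

```text
17.4 in fixture from slot_end [ 0.1 -1.2 91.3] open 0.0137 F [-0.8 -0.8 -2.9] T [-0.04 -0.07  0.  ]
(array([ 1.2, -0.1,  0.4]), np.float64(0.083955494592729), 'j6', -0.66, 'toolyaw', np.float64(16.9))
```

send_rows(
  targets=[
    [1,0,0,0,1],
    [2,0,0,0,1],
    [2,0,0,0,1],
  ],
)

```text
time: 17.7
eef_pos: [0.5468, -0.0831, 0.0913]
orientation: [0.595, 0.803, -0.0, -0.0]
force: [0.5, -0.5, -1.7]
opening: 0.014
```

```bash
python3 m.py 0 0 90.9 0; python3 - <<'E'
from h import *
s=state();print((R.from_quat(s['orientation']).as_matrix().T@s['force']).round(1))
E
```

```text
17.7 in fixture from slot_end [ 0.1  0.5 91.3] open 0.014 F [ 0.5 -0.5 -1.7] T [-0.04 -0.03 -0.01]
(array([-0.5, -0.1,  0.4]), np.float64(0.0614965151240483), 'j6', -0.66, 'toolyaw', np.float64(16.9))
[-0.6  0.3  1.7]
```

send_rows(
  targets=[
    [1,0,0,0,1],
    [2,0,0,0,1],
    [2,0,0,0,1],
  ],
)

```text
time: 18.0
eef_pos: [0.5465, -0.0817, 0.0915]
orientation: [0.595, 0.803, -0.0, 0.001]
force: [0.4, -4.1, -2.7]
opening: 0.014
```

send_rows(
  targets=[
    [1,0,0,0,1],
    [1.5,0,0,0,1],
    [1.5,0,0,0,1],
  ],
)

```text
time: 18.3
eef_pos: [0.5461, -0.08, 0.0916]
orientation: [0.595, 0.803, -0.0, 0.001]
force: [0.5, -5.4, -0.6]
opening: 0.0138
```

```bash
python3 m.py 0 0 90.9 0; python3 - <<'E'
from h import *
s=state();print((R.from_quat(s['orientation']).as_matrix().T@s['force']).round(1))
E
```

```text
18.3 in fixture from slot_end [ 0.2  3.7 91.6] open 0.0138 F [ 0.5 -5.4 -0.6] T [-1.07 -0.21  0.07]
(array([-3.7, -0.2,  0.7]), np.float64(0.06734128921847571), 'j6', -0.65, 'toolyaw', np.float64(16.9))
[-5.3 -1.1  0.6]
```

The stop came up at about y = +2 mm, as it should. I'll back off to the slot end and turn.

send_rows(
  targets=[
    [-2,0,0,0,1],
    [-3.7,0,0,0,1],
    [-3.7,0,0,-8,1],
    [-3.7,0,0,-16,1],
    [-3.7,0,0,-24,1],
  ],
)

```text
time: 18.8
eef_pos: [0.5469, -0.0827, 0.0913]
orientation: [0.413, 0.911, 0.001, -0.0]
force: [1.1, 0.5, 0.5]
opening: 0.0137
```

```bash
python3 m.py 0 0 90.9 90
```

```text
18.8 in fixture from slot_end [ 0.2  0.9 91.3] open 0.0137 F [1.1 0.5 0.5] T [ 0.23 -0.27  0.01]
(array([-0.7, -0.6,  0.4]), np.float64(-65.61150218691921), 'j6', -1.09, 'toolyaw', np.float64(41.2))
```

send_rows(
  targets=[
    [-0.7,-0.5,0,-8,1],
    [-0.7,-0.5,0,-16,1],
    [-0.7,-0.5,0,-24,1],
    [-0.7,-0.5,0,-32,1],
    [-0.7,-0.5,0,-40,1],
  ],
)

```text
time: 19.3
eef_pos: [0.5468, -0.0834, 0.0913]
orientation: [0.076, 0.997, 0.001, -0.0]
force: [-0.7, 0.7, 0.2]
opening: 0.0136
```

```bash
python3 m.py 0 0 90.9 90
```

```text
19.3 in fixture from slot_end [-0.   0.2 91.3] open 0.0136 F [-0.7  0.7  0.2] T [ 0.28 -0.11 -0.04]
(array([-0.1, -0.2,  0.4]), np.float64(-25.606229079341944), 'j6', -1.78, 'toolyaw', np.float64(81.2))
```

send_rows(
  targets=[
    [0,0,0,-8,1],
    [0,0,0,-16,1],
    [0,0,0,-24,1],
    [0,0,0,-25.7,1],
    [0,0,0,-25.7,1],
  ],
)

```text
time: 19.8
eef_pos: [0.5468, -0.0837, 0.0913]
orientation: [-0.143, 0.99, 0.0, -0.0]
force: [-0.8, 1.2, 0.0]
opening: 0.0138
```

```bash
python3 m.py 0 0 90.9 90; python3 -c "from h import *;snap('wrist','t11')"; python3 ed.py t11
```

```text
19.8 in fixture from slot_end [-0.1 -0.1 91.3] open 0.0138 F [-0.8  1.2  0. ] T [0.33 0.1  0.01]
(array([-0.1,  0.1,  0.4]), np.float64(-0.35975019164580146), 'j6', -2.23, 'toolyaw', np.float64(106.5))
[(174, [209, 212, 216]), (177, [207, 210, 215]), (180, [208, 212, 216]), (183, [207, 210, 215]), (186, [205, 208, 213]), (189, [207, 210, 215]), (192, [201, 204, 210]), (195, [200, 202, 208]), (198, [135, 137, 143]), (201, [190, 193, 198]), (204, [187, 190, 195]), (207, [191, 193, 198]), (210, [192, 194, 199]), (213, [186, 188, 193]), (216, [159, 161, 167]), (219, [142, 144, 150]), (222, [90, 90, 96]), (225, [82, 82, 89]), (228, [73, 74, 117]), (231, [64, 67, 135]), (234, [63, 65, 133]), (237, [62, 64, 132]), (240, [59, 62, 132]), (243, [58, 60, 131]), (246, [55, 58, 131]), (249, [53, 56, 131]), (252, [51, 54, 131]), (255, [50, 52, 130]), (258, [47, 50, 146]), (261, [44, 48, 161])]
```

send_rows(
  targets=[
    [0,0,0.4,-0.3,1],
    [0,0,0.4,-0.3,1],
    [0,0,0.4,-0.3,1],
  ],
  newtons=3,
)

```text
time: 20.15
eef_pos: [0.5472, -0.0841, 0.0912]
orientation: [-0.147, 0.989, -0.0, 0.0]
force: [0.7, 1.6, 2.3]
opening: 0.0139
```

send_rows(
  targets=[
    [0,0,0,0,0.5],
    [0,0,0,0,0.3],
    [0,0,0,0,0.1],
    [0,0,0,0,0.1],
  ],
)

```text
time: 20.55
eef_pos: [0.5469, -0.0842, 0.0908]
orientation: [-0.147, 0.989, -0.0, -0.0]
force: [-0.0, 0.5, 0.0]
opening: 0.0395
```

```bash
python3 m.py 0 0 90.9 90; python3 -c "
from fit import *
F,B=pickle.load(open('fb.pkl','rb'));ye=F[3]
c,im=snap('wrist','t12')
def d(L,col):
    cv2.polylines(im,[np.round(proj(c,tf(F,(np.array(L,float)+[0,ye,0])/1000.))*4).astype(int)],True,col,1,cv2.LINE_AA,2)
d([[-22,-7,124],[22,-7,124],[22,7,124],[-22,7,124]],(255,255,0))
d([[-22,-7,85],[-22,7,85],[-22,7,124],[-22,-7,124]],(255,255,0))
d([[24*np.cos(a),24*np.sin(a),28] for a in np.linspace(0,6.28,50)],(0,255,0))
d([[-18,-11,85],[62,-11,85],[62,11,85],[-18,11,85]],(255,0,255))
d([[35.5,-86,28],[76.5,-86,20],[76.5,86,20],[35.5,86,28]],(0,0,255))
cv2.imwrite('pics/v12a.png',im)
"; python3 ed.py t12
```

```text
20.55 in fixture from slot_end [-0.2 -0.6 90.8] open 0.0395 F [-0.   0.5  0. ] T [ 0.1  -0.17  0.06]
(array([-0.2,  0.6, -0.1]), np.float64(0.05963571630334741), 'j6', -2.23, 'toolyaw', np.float64(106.9))
[(174, [205, 208, 214]), (177, [202, 205, 211]), (180, [203, 206, 212]), (183, [202, 205, 210]), (186, [200, 203, 208]), (189, [201, 204, 210]), (192, [200, 203, 209]), (195, [200, 203, 208]), (198, [134, 136, 141]), (201, [192, 195, 200]), (204, [189, 191, 197]), (207, [193, 196, 201]), (210, [192, 195, 200]), (213, [185, 188, 193]), (216, [158, 160, 166]), (219, [143, 145, 150]), (222, [93, 94, 100]), (225, [82, 82, 89]), (228, [81, 82, 89]), (231, [69, 72, 125]), (234, [64, 67, 133]), (237, [64, 66, 133]), (240, [61, 64, 133]), (243, [59, 62, 133]), (246, [58, 61, 133]), (249, [56, 59, 133]), (252, [54, 57, 132]), (255, [53, 56, 132]), (258, [51, 54, 132]), (261, [49, 52, 137])]
```

send_rows(
  targets=[
    [0,0,-15,0,0.1],
    [0,0,-35,0,0.1],
    [0,0,-80,0,-0.3],
    [0,0,-130,0,-0.3],
    [-40,0,-150,0,-0.3],
  ],
)

```text
time: 21.1
eef_pos: [0.5846, -0.0734, 0.2469]
orientation: [-0.146, 0.989, -0.002, 0.003]
force: [0.6, -0.3, 0.6]
opening: 0.0572
```

send_rows(
  targets=[
    [-20,0,0,0,-0.3],
    [-30,0,0,0,-0.3],
    [-30,0,0,0,-0.3],
  ],
)

```text
time: 21.4
eef_pos: [0.6141, -0.0635, 0.2398]
orientation: [-0.147, 0.989, 0.0, -0.001]
force: [0.5, 0.1, -0.1]
opening: 0.0573
```

```bash
python3 m.py 0 0 90.9 90; python3 -c "
from fit import *
F,B=pickle.load(open('fb.pkl','rb'));ye=F[3]
c,im=snap('wrist','t13')
def q(L): return proj(c,tf(F,(np.array(L,float)+[0,ye,0])/1000.))
def d(L,col): cv2.polylines(im,[np.round(q(L)*4).astype(int)],True,col,1,cv2.LINE_AA,2)
d([[-22,-7,124],[22,-7,124],[22,7,124],[-22,7,124]],(255,255,0))
d([[24*np.cos(a),24*np.sin(a),34] for a in np.linspace(0,6.28,50)],(0,255,0))
d([[-18,-11,85],[62,-11,85],[62,11,85],[-18,11,85]],(255,0,255))
d([[38,-80,70],[74,-80,70],[74,80,70],[38,80,70]],(0,0,255))
p=q([[25,0,80]])[0].astype(int);x,y=max(p[0]-140,0),max(p[1]-105,0);print(p)
cv2.imwrite('pics/v12.png',cv2.resize(im[y:y+210,x:x+280],(800,600),interpolation=cv2.INTER_CUBIC))
"
```

```text
21.4 in fixture from slot_end [ 7.020e+01 -2.000e-01  2.398e+02] open 0.0573 F [ 0.5  0.1 -0.1] T [ 0.09 -0.09  0.01]
(array([ 69.9,   0.2, 149. ]), np.float64(0.10599823749748793), 'j6', -2.16, 'toolyaw', np.float64(107.0))
[277 147]
```

View pics/v12.png

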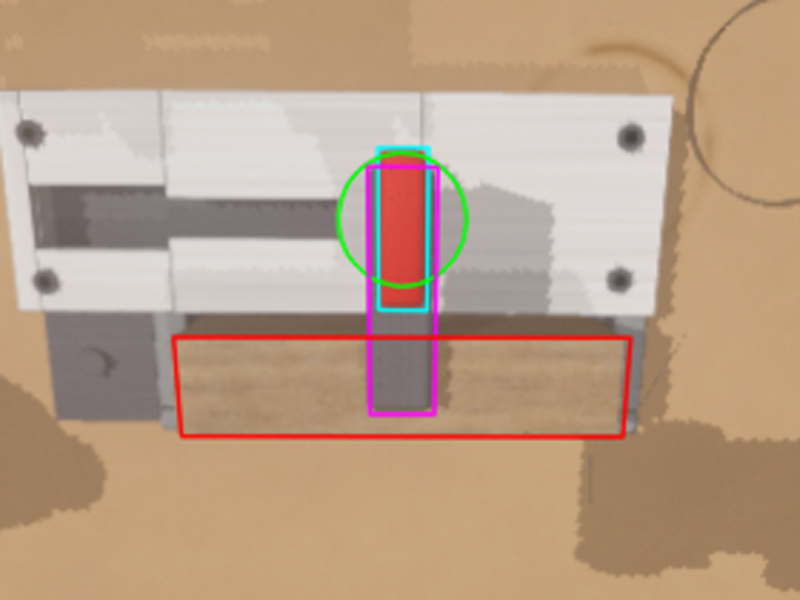

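The final view shows the handle, nose and block on their predicted outlines: nose squarely over the block, collar flat, block seated and gripper clear. Handing in.

```bash
python3 -c "
from h import *
print(sign_off(), state()['time'])"
```

```text
the job is handed in; nothing more can be done
the job is handed in; nothing more can be done
```

The job is done and handed in at about 21.5 s of the 64 s allowed. The oak block is upright in the nest. The keeper stud stands at the closed end of the slot, turned a quarter turn so its nose points squarely across over the block. The gripper is open and clear of everything.

**How it went:**
- **Block:** I lowered it into the nest and released it before touching the stud.
- **Stud:** The tool can't tilt, so I drew the stud out along its own axis while it leaned 30°. I let it swing upright in a light grip, dropped the head through the opening and re-gripped it before sliding it along.
- **Closed end:** Contact came about 2 mm past the slot's end point, as specified. I backed off to that point, turned the stud and let go.

**Last checks:**
- **Final picture:** The handle, nose and block top lie on their predicted outlines to within about 1–2 mm, and tool forces were near zero after retreat.
- **Locked head:** It is under the lips and can't be seen, so I inferred it from the upright pose, the contact position and the quarter turn.
- **Disagreement:** One tilt reading while the stud stood in the opening fitted poorly, suggesting 2–4° of lean. The final view shows the stud upright.
- **Bystanders:** I planned the moves to stay clear of the mug, bottle, tape measure and clear cup, and saw no contact. I did not take an after-picture to compare their positions.

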